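# Dowel and clamp a carving blank

## Robot

A 6-joint arm with a two-finger parallel gripper is mounted at the origin on the work surface. World frame = base frame: x ahead of the robot, y to its left, z up, the work surface at z = 0. Lengths are in m, angles in rad, forces in N, time in s.
With the tool pointing down it reaches from about 0.35 to 0.975 m from the base axis. Payload 4.9 kg.
Tool frame: the origin (TCP) lies at the very end of the fingers, on their centre line; the grasp point (between the pads) lies 19 mm behind it; z points along the fingers, y is the line along which they close (so a half turn about z gives the same grasp; the last joint's range is limited). The gripper opens to 85 mm and grips with 20 to 120 N. Pads are 22 mm wide; open, the fingers measure 114 mm over their backs; the gripper's body (76 mm by 85 mm) begins 54 mm behind the grasp point. The pads swing forward as they close: fully open they stand 13 mm farther back than shut.
Start: joints at [-1.394, 0.053, 1.613, -0, 1.476, -0.119], TCP at [0.182, -0.598, 0.231] pointing down, gripper open.
Joint ranges: [-3.01, 3.01], [-1.01, 2.22], [0.06, 2.58], [-1.02, 4.17], [0.09, 2.62], [-3.14, 3.14]. Speed limits (rad/s): [2.57, 2.57, 3.14, 3.14, 3.14, 3.14].

## Interface

Orientations are given as a unit quaternion [w, x, y, z].
In Python, from plant import manip, vision, order gives the robot as it stands.
- The arm moves only by the tool play_rows, never from a script. Its argument "steps" is a list that holds one entry, the list of rows, each a list of 6 numbers: the shift along the tool's x, y, z in mm, then the turn, a rotation vector about the tool's x, y, z in degrees. A call has 1 to 12 rows; each row is the pose to reach, as a shift and turn from the pose commanded when the call began, along the tool's axes at that moment; what a row does not reach only later rows make up. A row lasts 1/12 s, in which the tool goes at most 41.7 mm and 7.16 degrees, less where a joint would pass 70% of its speed; a pose out of reach is approached as far as the arm can. A call with a gripper value outside its range is refused whole. "claw" is the gripper's target within -1 to 1 (fully open at 1, half-way at 0, shut at -1), set as the call begins (left out, the last holds). The fingers move at their own pace and stop on an object; the grip force is fixed at half the most. Time passes only in rows, so rows that repeat a pose let the fingers close. It gives the time, the measured TCP pose, the force, the opening and the grip force at its end, in the units of the state.
- manip.state(): the state, without advancing time (a new reading comes with each control period).
- vision.grab_frame(name): name is "scene" or "top" or "wrist"; returns (picture, depth): 400x640x3 uint8, blue, green, red; 400x640 float32, m along the optical axis (not along the pixel's ray), 0 where there is no reading.
- vision.camera_info(name): a dict with "K" (3x3 intrinsics, pixels), "eye" and "orientation" of the camera in the world; the wrist camera has in their place "T_tool_cam" (4x4, takes a point from camera to tool coordinates, whose origin is the TCP and whose axes are the flange's). Camera axes: x right, y down, z forward; pixel columns grow to the right and rows downward; lengths in m; the calibration is good to about 2 mm. A picture is of the moment at which its call begins: read the wrist's pose just before it. camera_info takes no time and is no camera call.
- order.job_done(): hands the job in; it is judged then, once.
The state is a dict: "time": time; "joint_pos": joint angles; "joint_vel": joint speeds; "joint_efforts": joint torques, N m; "tool_pos": TCP position; "tool_rot": TCP orientation; "contact_force": force on the tool from outside, world axes, zero at the start; "ft_torque": the same for the moment, N m; "gripper_width": opening from 0.0 (shut) to 1.0 (fully open); "grasp_force": force on a finger pad.
Only numpy, scipy, OpenCV 4.12 (cv2) and the standard library are available. Lean on these libraries where they do the work, as an engineer would, in place of code of your own. Each camera call takes 0.05 s, during which the arm holds its last target. There are 200 camera calls.

## Task

Get the carving blank ready for glue-up: first press every dowel standing in the dark wooden rack fully home, each in a blind hole of its own in the block (any of the five holes will do). Then clip the two spring clamps over the top edge of the blank's upright board, one on each pencil mark, squarely along the board and pushed down until the bridge of each rests on the edge. Leave the glue bottle, the tin and the gouge where they are.

Things in the scene. Friction and masses are not known exactly. Their poses are not given: they have to be found in the camera images.
- block: The blank, fixed, place and yaw vary: a wood block 130 (x) x 250 (y) x 40 mm high with five blind holes in a row along y, 30 mm to the -x side of its middle, and an upright board 12 mm thick (x), 220 mm long (y), along the block 55 mm to the +x side of its middle; the board's top edge is 100 mm above the bench. Origin: centre of the underside, z up.
- hole0 (a point): Centre of the mouth of hole 0 of the block (level with its top, 40 mm above the bench): round, 29 mm wide, sharp-edged, 20 mm deep with a flat floor; neighbouring holes are 46 mm apart, hole 0 at the -y end, hole 2 on the middle (y = 0) of the block. Axes as the block's.
- hole1 (a point): Centre of the mouth of hole 1 of the block (level with its top, 40 mm above the bench): round, 29 mm wide, sharp-edged, 20 mm deep with a flat floor; neighbouring holes are 46 mm apart, hole 0 at the -y end, hole 2 on the middle (y = 0) of the block. Axes as the block's.
- hole2 (a point): Centre of the mouth of hole 2 of the block (level with its top, 40 mm above the bench): round, 29 mm wide, sharp-edged, 20 mm deep with a flat floor; neighbouring holes are 46 mm apart, hole 0 at the -y end, hole 2 on the middle (y = 0) of the block. Axes as the block's.
- hole3 (a point): Centre of the mouth of hole 3 of the block (level with its top, 40 mm above the bench): round, 29 mm wide, sharp-edged, 20 mm deep with a flat floor; neighbouring holes are 46 mm apart, hole 0 at the -y end, hole 2 on the middle (y = 0) of the block. Axes as the block's.
- hole4 (a point): Centre of the mouth of hole 4 of the block (level with its top, 40 mm above the bench): round, 29 mm wide, sharp-edged, 20 mm deep with a flat floor; neighbouring holes are 46 mm apart, hole 0 at the -y end, hole 2 on the middle (y = 0) of the block. Axes as the block's.
- mark_a (a point): Point in the middle of the board's top edge (100 mm above the bench) at the dark pencil line 75 mm to the -y side of the board's middle. Axes as the block's: the board runs along y.
- mark_b (a point): Point in the middle of the board's top edge (100 mm above the bench) at the dark pencil line 75 mm to the +y side of the board's middle. Axes as the block's: the board runs along y.
- rack: Loose dark wood rack, 70 (x) x 250 (y) x 28 mm high, 0.6 kg, lying on the bench with five round slots in a row along y, 46 mm apart, 31 mm wide, 24 mm deep (floors 4 mm above the bench); dowels stand in some of them, rising 40 mm above its top. Origin: centre of its underside, z up.
- dowel0: Plain pale wood dowel, 28 mm diameter, 64 mm long, square-ended, about 30 g, standing on end in a slot of the rack (it stands 44 mm out of the block when home). Origin: centre of its lower end, z along it. May be absent (None).
- dowel1: Plain pale wood dowel, 28 mm diameter, 64 mm long, square-ended, about 30 g, standing on end in a slot of the rack (it stands 44 mm out of the block when home). Origin: centre of its lower end, z along it. May be absent (None).
- dowel2: Plain pale wood dowel, 28 mm diameter, 64 mm long, square-ended, about 30 g, standing on end in a slot of the rack (it stands 44 mm out of the block when home). Origin: centre of its lower end, z along it. May be absent (None).
- dowel3: Plain pale wood dowel, 28 mm diameter, 64 mm long, square-ended, about 30 g, standing on end in a slot of the rack (it stands 44 mm out of the block when home). Origin: centre of its lower end, z along it. May be absent (None).
- dowel4: Plain pale wood dowel, 28 mm diameter, 64 mm long, square-ended, about 30 g, standing on end in a slot of the rack (it stands 44 mm out of the block when home). Origin: centre of its lower end, z along it. May be absent (None).
- clamp0: Dark steel spring clamp, 84 mm high, 36 mm wide along its y, about 0.14 kg, standing mouth down on a cork mat 3 mm thick. On top a black grip 14 mm (x) x 30 mm (y), from 56 to 84 mm above the origin; below it a bridge 36 x 36 mm, 10 mm thick; below that two jaws, 46 mm long. Pressed straight down over the board, its y along the board, it springs open at about 5 to 15 N (most as the nose passes the edge). Origin: between the jaws' feet, z up.
- clamp0_seat (a point): Middle of the underside of this clamp's bridge, 46 mm above its origin: it meets the board's top edge when fully down. Axes as the clamp's. The +x jaw is rigid, inner face 7.5 mm from here in x; the -x jaw is hinged at the bridge and sprung shut, its nose at x = -2 mm, 22 mm above the feet. At the feet the jaws flare to a mouth about 20 mm wide. Fits either way round.
- clamp1: Dark steel spring clamp, 84 mm high, 36 mm wide along its y, about 0.14 kg, standing mouth down on a cork mat 3 mm thick. On top a black grip 14 mm (x) x 30 mm (y), from 56 to 84 mm above the origin; below it a bridge 36 x 36 mm, 10 mm thick; below that two jaws, 46 mm long. Pressed straight down over the board, its y along the board, it springs open at about 5 to 15 N (most as the nose passes the edge). Origin: between the jaws' feet, z up.
- clamp1_seat (a point): Middle of the underside of this clamp's bridge, 46 mm above its origin: it meets the board's top edge when fully down. Axes as the clamp's. The +x jaw is rigid, inner face 7.5 mm from here in x; the -x jaw is hinged at the bridge and sprung shut, its nose at x = -2 mm, 22 mm above the feet. At the feet the jaws flare to a mouth about 20 mm wide. Fits either way round.
- glue: Bystander: glue bottle, 56 mm diameter, 130 mm high. Origin: centre of its underside.
- tin: Bystander: tin, 68 mm diameter, 75 mm high. Origin: centre of its underside.
- gouge: Bystander: wooden-handled gouge lying on the bench, about 0.2 m long along its x. Origin: centre of its underside.
There are look-alikes about, which are no part of the job. What is shaped like the dowel0 but blue or pink is not meant.

How it is judged:
On the way, in this order (a step that is already met when the one before it is completed fails the run):
1. every dowel present is home in a hole of the block (((horizontal distance between dowel0 and hole0 below 0.003 m and z of dowel0 in the frame of hole0 below -0.017 m and angle between dowel0's own z axis and vertical below 0.1 rad) or (horizontal distance between dowel0 and hole1 below 0.003 m and z of dowel0 in the frame of hole1 below -0.017 m and angle between dowel0's own z axis and vertical below 0.1 rad) or (horizontal distance between dowel0 and hole2 below 0.003 m and z of dowel0 in the frame of hole2 below -0.017 m and angle between dowel0's own z axis and vertical below 0.1 rad) or (horizontal distance between dowel0 and hole3 below 0.003 m and z of dowel0 in the frame of hole3 below -0.017 m and angle between dowel0's own z axis and vertical below 0.1 rad) or (horizontal distance between dowel0 and hole4 below 0.003 m and z of dowel0 in the frame of hole4 below -0.017 m and angle between dowel0's own z axis and vertical below 0.1 rad)) and ((horizontal distance between dowel1 and hole0 below 0.003 m and z of dowel1 in the frame of hole0 below -0.017 m and angle between dowel1's own z axis and vertical below 0.1 rad) or (horizontal distance between dowel1 and hole1 below 0.003 m and z of dowel1 in the frame of hole1 below -0.017 m and angle between dowel1's own z axis and vertical below 0.1 rad) or (horizontal distance between dowel1 and hole2 below 0.003 m and z of dowel1 in the frame of hole2 below -0.017 m and angle between dowel1's own z axis and vertical below 0.1 rad) or (horizontal distance between dowel1 and hole3 below 0.003 m and z of dowel1 in the frame of hole3 below -0.017 m and angle between dowel1's own z axis and vertical below 0.1 rad) or (horizontal distance between dowel1 and hole4 below 0.003 m and z of dowel1 in the frame of hole4 below -0.017 m and angle between dowel1's own z axis and vertical below 0.1 rad)) and ((horizontal distance between dowel2 and hole0 below 0.003 m and z of dowel2 in the frame of hole0 below -0.017 m and angle between dowel2's own z axis and vertical below 0.1 rad) or (horizontal distance between dowel2 and hole1 below 0.003 m and z of dowel2 in the frame of hole1 below -0.017 m and angle between dowel2's own z axis and vertical below 0.1 rad) or (horizontal distance between dowel2 and hole2 below 0.003 m and z of dowel2 in the frame of hole2 below -0.017 m and angle between dowel2's own z axis and vertical below 0.1 rad) or (horizontal distance between dowel2 and hole3 below 0.003 m and z of dowel2 in the frame of hole3 below -0.017 m and angle between dowel2's own z axis and vertical below 0.1 rad) or (horizontal distance between dowel2 and hole4 below 0.003 m and z of dowel2 in the frame of hole4 below -0.017 m and angle between dowel2's own z axis and vertical below 0.1 rad)) and ((horizontal distance between dowel3 and hole0 below 0.003 m and z of dowel3 in the frame of hole0 below -0.017 m and angle between dowel3's own z axis and vertical below 0.1 rad) or (horizontal distance between dowel3 and hole1 below 0.003 m and z of dowel3 in the frame of hole1 below -0.017 m and angle between dowel3's own z axis and vertical below 0.1 rad) or (horizontal distance between dowel3 and hole2 below 0.003 m and z of dowel3 in the frame of hole2 below -0.017 m and angle between dowel3's own z axis and vertical below 0.1 rad) or (horizontal distance between dowel3 and hole3 below 0.003 m and z of dowel3 in the frame of hole3 below -0.017 m and angle between dowel3's own z axis and vertical below 0.1 rad) or (horizontal distance between dowel3 and hole4 below 0.003 m and z of dowel3 in the frame of hole4 below -0.017 m and angle between dowel3's own z axis and vertical below 0.1 rad)) and ((horizontal distance between dowel4 and hole0 below 0.003 m and z of dowel4 in the frame of hole0 below -0.017 m and angle between dowel4's own z axis and vertical below 0.1 rad) or (horizontal distance between dowel4 and hole1 below 0.003 m and z of dowel4 in the frame of hole1 below -0.017 m and angle between dowel4's own z axis and vertical below 0.1 rad) or (horizontal distance between dowel4 and hole2 below 0.003 m and z of dowel4 in the frame of hole2 below -0.017 m and angle between dowel4's own z axis and vertical below 0.1 rad) or (horizontal distance between dowel4 and hole3 below 0.003 m and z of dowel4 in the frame of hole3 below -0.017 m and angle between dowel4's own z axis and vertical below 0.1 rad) or (horizontal distance between dowel4 and hole4 below 0.003 m and z of dowel4 in the frame of hole4 below -0.017 m and angle between dowel4's own z axis and vertical below 0.1 rad))), for 0.2 s.
2. with the dowels home, a clamp is fully down on the board at each pencil mark (all of step 1 and (((distance between clamp0_seat and mark_a below 0.016 m and z of clamp0_seat in the frame of mark_a below 0.004 m and angle between clamp0's own z axis and vertical below 0.15 rad and angle between the y axis of clamp0 and the y axis of block, either way round below 0.25 rad) and (distance between clamp1_seat and mark_b below 0.016 m and z of clamp1_seat in the frame of mark_b below 0.004 m and angle between clamp1's own z axis and vertical below 0.15 rad and angle between the y axis of clamp1 and the y axis of block, either way round below 0.25 rad)) or ((distance between clamp0_seat and mark_b below 0.016 m and z of clamp0_seat in the frame of mark_b below 0.004 m and angle between clamp0's own z axis and vertical below 0.15 rad and angle between the y axis of clamp0 and the y axis of block, either way round below 0.25 rad) and (distance between clamp1_seat and mark_a below 0.016 m and z of clamp1_seat in the frame of mark_a below 0.004 m and angle between clamp1's own z axis and vertical below 0.15 rad and angle between the y axis of clamp1 and the y axis of block, either way round below 0.25 rad)))), for 0.2 s.
At the end, for the whole second after the job is handed in: Each dowel present is upright in a hole, within 3 mm of its centre and 17 mm or more deep; at each mark a clamp: bridge middle within 16 mm of the mark and at most 4 mm above the edge, tilted under 0.15 rad, along the board within 0.25 rad; all at rest (all of step 2 and linear speed of each of dowel0, dowel1, dowel2, dowel3, dowel4, clamp0, clamp1 below 0.02 m/s); the robot touches nothing.
It fails at once if the glue is pushed more than 30 mm away or tipped over (distance of glue from where it was at the start of the episode above 0.03 m or angle between glue's own z axis and vertical above 0.5 rad).
It fails at once if the tin is pushed more than 30 mm away or tipped over (distance of tin from where it was at the start of the episode above 0.03 m or angle between tin's own z axis and vertical above 0.5 rad).
It fails at once if the gouge is pushed more than 30 mm away (distance of gouge from where it was at the start of the episode above 0.03 m).
Of dowel0, dowel1, dowel2, dowel3, dowel4 only 3 to 5 are there at a start; the rules pass over those that are not, and their reading is None.
At some moment in a run one of rack may be knocked a few centimetres aside while the robot is not near it.
It also fails if it takes over 210 s, if anything falls off the work surface, if the arm or the gripper's body presses on something with over 40 N, if the wrist force passes 120 N, or if a joint passes its speed limit or range.

## Working session

There is one attempt and no reset: what is moved stays moved. The work goes in short steps, Python scripts to look and compute and a tool call to move; the robot and the scene stay as the last step left them, time stands still between calls to the robot, and variables do not carry over. Pictures are saved under pics/ and viewed, at most 14 in all, crops included, and the job is handed in when it is done.

Besides the shell and the picture viewer there is one more tool, called after ">>>" by a JSON object that holds its "name" and its "arguments". play_rows: Moves the arm, as the interface text tells. Its arguments: {"type":"object","properties":{"steps":{"type":"array"},"claw":{"type":"number"}},"required":["steps"]}

```bash
ls; mkdir -p pics; cat > h.py <<'E'
import numpy as np, cv2
from scipy.spatial.transform import Rotation as R
from plant import manip, vision, order
def rot(q): return R.from_quat([q[1],q[2],q[3],q[0]]).as_matrix()
def cam(name):
    s=manip.state(); p,d=vision.grab_frame(name); c=vision.camera_info(name); K=np.array(c["K"])
    if name=="wrist":
        T=np.eye(4); T[:3,:3]=rot(s["tool_rot"]); T[:3,3]=s["tool_pos"]; T=T@np.array(c["T_tool_cam"])
    else:
        T=np.eye(4); o=np.array(c["orientation"]); T[:3,:3]=rot(o) if o.size==4 else o; T[:3,3]=c["eye"]
    return p,d,K,T
def cloud(d,K,T):
    v,u=np.mgrid[:d.shape[0],:d.shape[1]]
    P=np.stack([(u-K[0,2])/K[0,0]*d,(v-K[1,2])/K[1,1]*d,d],-1)
    W=P@T[:3,:3].T+T[:3,3]; W[d<=0]=np.nan; return W
def at_z(u,v,z,K,T):
    r=T[:3,:3]@np.array([(u-K[0,2])/K[0,0],(v-K[1,2])/K[1,1],1]); return T[:3,3]+r*(z-T[2,3])/r[2]
def proj(P,K,T):
    c=T[:3,:3].T@(np.asarray(P)-T[:3,3]); return (K@c)[:2]/c[2]
def go(x,y,z=None,yaw=None):
    """shift/turn in tool axes to target; yaw = angle of tool y axis in world (mod 180)"""
    s=manip.state(); M=rot(s["tool_rot"]); p=np.array(s["tool_pos"])
    t=np.array([x,y,p[2] if z is None else z]); print("shift mm",np.round(M.T@(t-p)*1000,1),end=' ')
    if yaw is not None:
        a=np.arctan2(M[1,1],M[0,1]); dd=(yaw-a+np.pi/2)%np.pi-np.pi/2
        zt=np.array([0,0,-1.]);yt=np.array([np.cos(a+dd),np.sin(a+dd),0]);xt=np.cross(yt,zt)
        D=np.stack([xt,yt,zt],1); print("turn deg",np.round(np.degrees(R.from_matrix(M.T@D).as_rotvec()),2),end=' ')
    print()
E
cat > a.py <<'E'
from h import *
for n in("top","scene"):
    p,d,K,T=cam(n); np.savez(n+'.npz',p=p,d=d,K=K,T=T); cv2.imwrite(f'pics/{n}0.png',p); print(n,T.round(3).tolist(),K.tolist())
s=manip.state();print(s)
E
python3 a.py
```

```text
pics
top [[-0.023, -0.993, 0.114, 0.484], [-1.0, 0.022, -0.005, -0.014], [0.003, -0.114, -0.993, 1.236], [0.0, 0.0, 0.0, 1.0]] [[364.64980479321196, 0.0, 321.4429798492323], [0.0, 364.64980479321196, 200.37669914688863], [0.0, 0.0, 1.0]]
scene [[-0.679, 0.631, -0.375, 1.101], [0.734, 0.587, -0.341, 0.436], [0.005, -0.507, -0.862, 1.228], [0.0, 0.0, 0.0, 1.0]] [[443.84320279286976, 0.0, 318.72105453037744], [0.0, 443.84320279286976, 195.45973994526096], [0.0, 0.0, 1.0]]
{'time': 0.1, 'joint_pos': array([-1.39400626e+00,  5.32936632e-02,  1.61418288e+00, -1.69578657e-05,
        1.47600601e+00, -1.18999531e-01]), 'joint_vel': array([ 3.89135477e-04, -2.29337974e-03, -2.44879534e-03, -9.73513601e-04,
        2.03375232e-04,  9.57745547e-05]), 'joint_efforts': array([-6.40897397e-04, -3.94902456e+01, -3.71366394e+01, -2.44492994e-04,
        3.87814376e-03, -6.88987129e-06]), 'tool_pos': array([ 0.18207847, -0.59728686,  0.23016857]), 'tool_rot': array([-9.44311833e-04,  9.89082923e-01,  1.47356977e-01, -3.57373713e-05]), 'contact_force': array([ 0.80169245, -0.00423418, -0.4557809 ]), 'ft_torque': array([-0.01493495,  0.04359227,  0.05817148]), 'grasp_force': 0.0, 'gripper_width': 1.00161165827298}
```

View pics/top0.png

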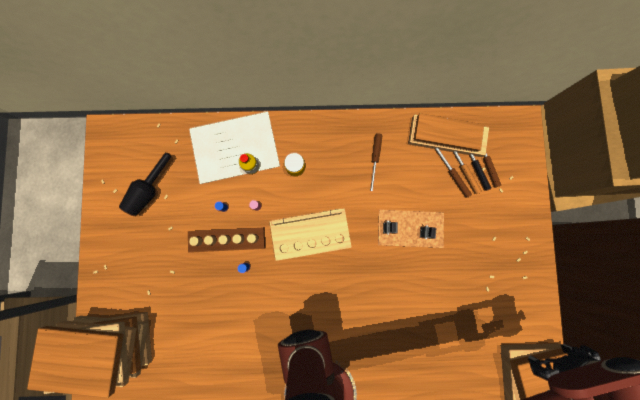

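View pics/scene0.png

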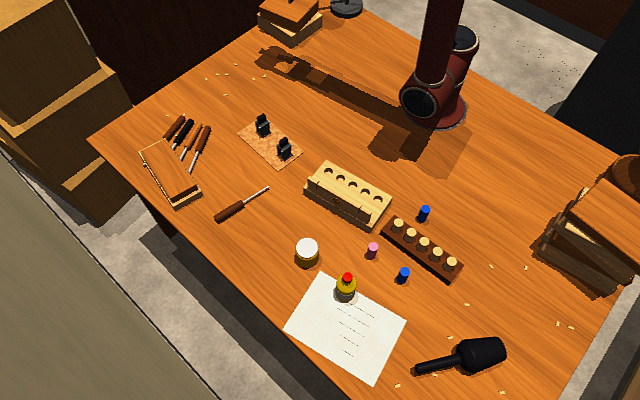

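Top view: pale dowels in the dark rack at (194–252, 239); blue (220,206), (243,268) and pink (254,205) are the look-alikes. The block is at (311,234), the clamps on cork at (390,228) and (428,232), with glue (247,162), tin (294,163) and gouge (375,160).

```bash
cat > b.py <<'E'
from h import *
D=np.load('top.npz'); p,d,K,T=[D[k] for k in 'pdKT']
W=cloud(d,K,T)
c=cv2.resize(p[190:280,180:455],None,fx=2.9,fy=2.9,interpolation=cv2.INTER_CUBIC); cv2.imwrite('pics/topc.png',c); print(c.shape)
Z=W[...,2]
def comps(mask,name,mn=15):
    n,l,st,ce=cv2.connectedComponentsWithStats(mask.astype(np.uint8))
    for i in range(1,n):
        if st[i,4]<mn: continue
        q=W[l==i]; m=np.median(q,0); r=cv2.minAreaRect((q[:,:2]*1000).astype(np.float32))
        print(name,np.round(ce[i],1),st[i,4],'med',m.round(4),'rect',np.round(r[0],1),np.round(r[1],1),round(r[2],1))
roi=np.zeros(Z.shape,bool); roi[130:290,180:460]=1
comps(roi&(Z>.058)&(Z<.075),'dowel~68')
comps(roi&(Z>.032)&(Z<.046),'block~40',100)
comps(roi&(Z>.020)&(Z<.031),'rack~28',100)
comps(roi&(Z>.08)&(Z<.14),'tall')
E
python3 b.py
```

```text
(261, 798, 3)
dowel~68 [439.4 136.1] 496 med [ 0.825  -0.4193  0.0612] rect [ 827.5 -410.4] [147.3  54.4] 80.7
dowel~68 [294.3 163.2] 214 med [0.7412 0.0628 0.0727] rect [742.7  65.9] [62.4 64.7] 50.0
dowel~68 [252.1 166.9] 28 med [0.7286 0.2006 0.065 ] rect [737.9 203. ] [18.2 51.4] 52.2
dowel~68 [253.3 204.4] 59 med [0.6109 0.2002 0.064 ] rect [609.9 200.6] [23.2 26.5] 1.2
dowel~68 [218.9 205.6] 62 med [0.608  0.3106 0.0627] rect [609.3 311.2] [23.2 26.5] 1.2
dowel~68 [390.  228.3] 44 med [ 0.521  -0.2368  0.0599] rect [ 520.4 -238.2] [45.2 29.7] 42.3
dowel~68 [427.4 232.3] 44 med [ 0.5085 -0.3581  0.0607] rect [ 507.5 -362.7] [26.3 37.6] 82.4
dowel~68 [236.6 238.6] 66 med [0.5005 0.2521 0.0673] rect [500.3 252.5] [27.3 25.4] 88.3
dowel~68 [251.  238.1] 66 med [0.5024 0.2061 0.0671] rect [502.5 206.3] [27.4 25.5] 88.7
dowel~68 [193.8 240.9] 68 med [0.4971 0.3875 0.0671] rect [497.3 388.9] [26.3 25.4] 45.7
dowel~68 [208.2 240. ] 68 med [0.4991 0.3429 0.0671] rect [499.2 342.8] [27.4 25.4] 88.1
dowel~68 [222.6 239.5] 65 med [0.501  0.2971 0.0671] rect [499.8 297.8] [29.  22.2] 88.7
dowel~68 [242. 268.] 63 med [0.4085 0.2361 0.0629] rect [408.6 235.8] [25.2 26.9] 0.8
block~40 [310.1 235.5] 2411 med [0.51   0.0201 0.0397] rect [510.8  19.3] [129. 250.] 8.3
rack~28 [430.2 143.7] 150 med [ 0.8038 -0.3898  0.0281] rect [ 803.2 -404.8] [176.6  42. ] 65.8
rack~28 [376.9 147.2] 163 med [ 0.8013 -0.2137  0.0236] rect [ 801.3 -213.9] [21.3 99.8] 80.8
rack~28 [226.6 239.7] 1092 med [0.4968 0.2907 0.0274] rect [500.  297.5] [ 69.9 249.7] 1.5
tall [246.6 161. ] 215 med [0.7432 0.2127 0.0959] rect [746.2 215.1] [48.4 52.3] 39.8
tall [306.5 216.3] 307 med [0.5656 0.0261 0.0993] rect [566.7  27.6] [ 14.2 219.2] 8.4
tall [393.  226.9] 44 med [ 0.5264 -0.2439  0.0866] rect [ 526.3 -243.7] [13.1 25.4] 88.1
tall [432.4 231.8] 45 med [ 0.5081 -0.3671  0.0859] rect [ 507.9 -368.2] [14.9 26.1] 83.6
```

View pics/topc.png

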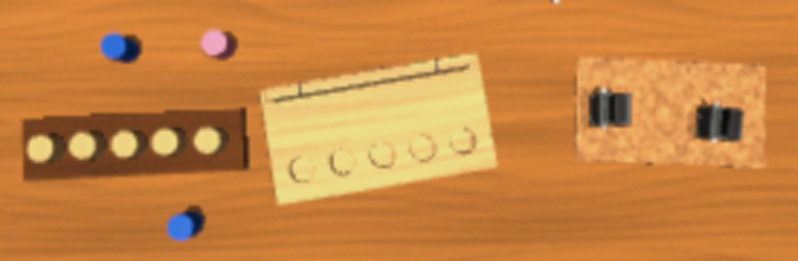

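```bash
python3 -c "
from h import *
c=vision.camera_info('wrist');print(np.array(c['K']).round(1).tolist(),np.array(c['T_tool_cam']).round(4).tolist())
s=manip.state();print(rot(s['tool_rot']).round(3).tolist())
go(.48,.015,.25,np.radians(8.3))"
```

```text
[[325.1, 0.0, 317.7], [0.0, 325.1, 198.7], [0.0, 0.0, 1.0]] [[-0.0008, -0.964, -0.2659, 0.0675], [1.0, -0.0004, -0.0016, -0.0002], [0.0014, -0.2659, 0.964, -0.1419], [0.0, 0.0, 0.0, 1.0]]
[[0.957, 0.291, -0.0], [0.291, -0.957, 0.002], [0.0, -0.002, -1.0]]
shift mm [ 463.5 -498.9  -18.8] turn deg [-8.000e-02 -9.000e-02 -8.135e+01]
```

>>> {"name": "play_rows", "arguments": {"steps": [[[232, -249, -19, 0, 0, -40.5], [232, -249, -19, 0, 0, -40.5], [232, -249, -19, 0, 0, -40.5], [232, -249, -19, 0, 0, -40.5], [232, -249, -19, 0, 0, -40.5], [232, -249, -19, 0, 0, -40.5], [232, -249, -19, 0, 0, -40.5], [232, -249, -19, 0, 0, -40.5], [232, -249, -19, 0, 0, -40.5], [232, -249, -19, 0, 0, -40.5], [232, -249, -19, 0, 0, -40.5]]]}}

```text
time: 1.02
tool_pos: [0.3315, -0.292, 0.2501]
tool_rot: [0.0, 0.877, 0.481, -0.0]
contact_force: [-1.0, -0.4, 0.0]
gripper_width: 1.002
grasp_force: 0.0
```

```bash
python3 -c "
from h import *
print(manip.state()['tool_pos'])
go(.48,.015,.25,np.radians(8.3))"
```

```text
[ 0.33148894 -0.29201638  0.25011825]
shift mm [ 3.387e+02 -3.960e+01 -1.000e-01] turn deg [-2.000e-02  4.000e-02 -4.079e+01]
```

>>> {"name": "play_rows", "arguments": {"steps": [[[338.7, -39.6, 0, 0, 0, -40.8], [338.7, -39.6, 0, 0, 0, -40.8], [338.7, -39.6, 0, 0, 0, -40.8], [338.7, -39.6, 0, 0, 0, -40.8], [338.7, -39.6, 0, 0, 0, -40.8], [338.7, -39.6, 0, 0, 0, -40.8], [338.7, -39.6, 0, 0, 0, -40.8], [338.7, -39.6, 0, 0, 0, -40.8], [338.7, -39.6, 0, 0, 0, -40.8], [338.7, -39.6, 0, 0, 0, -40.8], [338.7, -39.6, 0, 0, 0, -40.8]]]}}

```text
time: 1.93
tool_pos: [0.4805, 0.0135, 0.2496]
tool_rot: [-0.0, 0.655, 0.756, -0.001]
contact_force: [-0.1, -0.3, -0.2]
gripper_width: 0.998
grasp_force: 0.0
```

```bash
cat > w.py <<'E'
from h import *
import sys
p,d,K,T=cam('wrist'); n=sys.argv[1]; np.savez('w_'+n+'.npz',p=p,d=d,K=K,T=T); cv2.imwrite(f'pics/w_{n}.png',p); print(manip.state()['tool_pos'])
E
python3 w.py blk; python3 -c "from h import *
go(.48,.015,.25,np.radians(8.3)); go(.499,.2975,.2,np.radians(1.5))"
```

```text
[0.48029457 0.0130073  0.2498016 ]
shift mm [ 2.  -0.  -0.2] turn deg [-0.08  0.03 -0.18] 
shift mm [279.   58.8  49.6] turn deg [-0.08  0.03  6.62]
```

View pics/w_blk.png

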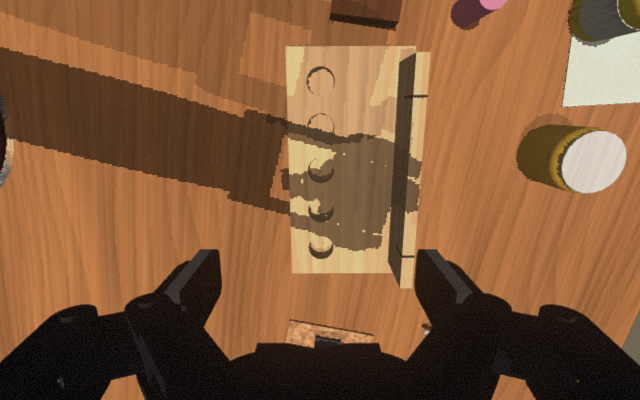

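```bash
cat > m.py <<'E'
from h import *
import sys
def holes(n):
    D=np.load('w_'+n+'.npz'); d,K,T=D['d'],D['K'],D['T']; W=cloud(d,K,T); Z=W[...,2]
    v,u=np.mgrid[:400,:640]; ray=np.stack([(u-K[0,2])/K[0,0],(v-K[1,2])/K[1,1],np.ones_like(u)],-1)@T[:3,:3].T
    P=T[:3,3]+ray*((.04-T[2,3])/ray[...,2])[...,None]
    a=np.radians(8.3); c=np.array([.5108,.0193]); L=(P[...,:2]-c)@np.array([[np.cos(a),-np.sin(a)],[np.sin(a),np.cos(a)]])
    m=(Z<.037)&(abs(L[...,0]+.03)<.022)&(abs(L[...,1])<.115)
    out=[]
    for k,s,q in comps(m,P,40): print('hole',k,s,q.round(4)); out.append(q)
    b=(abs(Z-.04)<.004)&(abs(L[...,0])<.09)&(abs(L[...,1])<.15); print('block rect',rect(W[b]))
    b=(abs(Z-.1)<.006)&(abs(L[...,0]-.055)<.03)&(abs(L[...,1])<.15); print('board',rect(W[b]), np.nanmedian(W[b][:,2]))
    return out
def rect(q): r=cv2.minAreaRect((q[:,:2]*1000).astype(np.float32)); return np.round(r[0],1),np.round(r[1],1),round(r[2],1)
def comps(m,P,mn):
    n,l,st,ce=cv2.connectedComponentsWithStats(m.astype(np.uint8)); o=[]
    for i in range(1,n):
        if st[i,4]>=mn: o.append((ce[i].round(1),st[i,4],np.nanmean(P[l==i],0)))
    return o
def dowels(n,lo=.060,hi=.076,z=.068):
    D=np.load('w_'+n+'.npz'); d,K,T=D['d'],D['K'],D['T']; W=cloud(d,K,T); Z=W[...,2]
    for k,s,q in comps((Z>lo)&(Z<hi),W,60): print('dowel',k,s,q.round(4))
    q=W[(Z>.022)&(Z<.032)]; print('z28',len(q))
if __name__=='__main__': globals()[sys.argv[1]](*sys.argv[2:])
E
python3 m.py holes blk
```

```text
hole [320.1  80.8] 656 [0.469  0.1084 0.04  ]
hole [320.2 126.7] 588 [0.4757 0.0632 0.04  ]
hole [320.3 169.4] 527 [0.4824 0.018  0.04  ]
hole [320.3 209.3] 471 [ 0.4891 -0.0273  0.04  ]
hole [320.5 246.8] 424 [ 0.4958 -0.0725  0.04  ]
block rect (array([511.7,  21.7]), array([129.9, 249.9]), 8.2)
board (array([566.5,  29.7]), array([ 13. , 219.6]), 8.4) 0.09899970679667339
```

>>> {"name": "play_rows", "arguments": {"steps": [[[279, 58, 0, 0, 0, 6.6], [279, 58, 0, 0, 0, 6.6], [279, 58, 0, 0, 0, 6.6], [279, 58, 0, 0, 0, 6.6], [279, 58, 0, 0, 0, 6.6], [279, 58, 0, 0, 0, 6.6], [279, 58, 0, 0, 0, 6.6], [279, 58, 0, 0, 0, 6.6], [279, 58, 0, 0, 0, 6.6], [279, 58, 0, 0, 0, 6.6]]]}}

```text
time: 2.82
tool_pos: [0.4984, 0.2973, 0.2501]
tool_rot: [0.0, 0.698, 0.716, -0.0]
contact_force: [-0.5, -0.7, -0.2]
gripper_width: 0.999
grasp_force: 0.0
```

```bash
python3 w.py rack; python3 m.py dowels rack
```

```text
[0.49841081 0.29704878 0.25022985]
dowel [320.2  78.8] 739 [0.4984 0.3925 0.0673]
dowel [320.9 128.9] 659 [0.5003 0.3463 0.0673]
dowel [427.4 163. ] 608 [0.6097 0.3149 0.063 ]
dowel [320.2 174.6] 607 [0.5009 0.301  0.067 ]
dowel [320.3 215.9] 568 [0.5022 0.2567 0.0668]
dowel [233.5 227. ] 518 [0.4094 0.2405 0.0631]
dowel [533.2 243.2] 605 [0.7315 0.232  0.0678]
dowel [319.9 255.8] 532 [0.503  0.2108 0.0666]
dowel [410.5 262.6] 202 [0.6039 0.2034 0.0628]
dowel [358.9 315.7] 98 [0.5498 0.1379 0.0679]
dowel [512.3 384.4] 420 [0.7391 0.0516 0.0737]
z28 10885
```

View pics/w_rack.png

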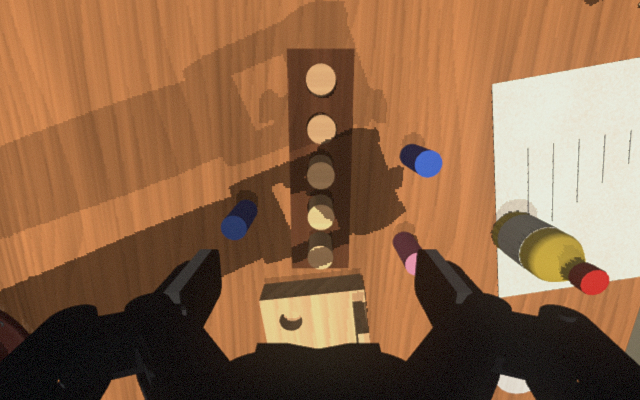

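Rack view: dowels run from (320,79) to (320,256) in the rack. Blue (428,163), blue (234,227) and pink (411,263) are the decoys. I'll start with the end dowel nearest the block, at (320,256).

>>> {"name": "play_rows", "arguments": {"steps": [[[-45, 1, 0, 0, 0, 0], [-89, 2, 0, 0, 0, 0], [-89, 2, 0, 0, 0, 0], [-89, 2, 40, 0, 0, 0], [-89, 2, 80, 0, 0, 0], [-89, 2, 120, 0, 0, 0], [-89, 2, 150, 0, 0, 0], [-89, 2, 175, 0, 0, 0], [-89, 2, 195, 0, 0, 0], [-89, 2, 208, 0, 0, 0], [-89, 2, 212, 0, 0, 0], [-89, 2, 212, 0, 0, 0]]]}}

```text
time: 3.87
tool_pos: [0.502, 0.2093, 0.0377]
tool_rot: [-0.0, 0.697, 0.717, -0.001]
contact_force: [0.4, 0.4, -0.0]
gripper_width: 0.998
grasp_force: 0.0
```

>>> {"name": "play_rows", "arguments": {"steps": [[[0, 0, 0, 0, 0, 0], [0, 0, 0, 0, 0, 0], [0, 0, 0, 0, 0, 0], [0, 0, 0, 0, 0, 0], [0, 0, 0, 0, 0, 0], [0, 0, 0, 0, 0, 0], [0, 0, 0, 0, 0, 0], [0, 0, 0, 0, 0, 0]]], "claw": -1}}

```text
time: 4.53
tool_pos: [0.5033, 0.2106, 0.0395]
tool_rot: [0.001, 0.697, 0.717, 0.001]
contact_force: [-0.5, -0.2, 5.6]
gripper_width: 0.311
grasp_force: 59.1
```

>>> {"name": "play_rows", "arguments": {"steps": [[[0, 0, -15, 0, 0, 0], [0, 0, -40, 0, 0, 0], [0, 0, -60, 0, 0, 0], [0, 0, -80, 0, 0, 0], [0, 0, -80, 0, 0, 0]]]}}

```text
time: 4.95
tool_pos: [0.5048, 0.2111, 0.1226]
tool_rot: [0.002, 0.697, 0.717, 0.003]
contact_force: [1.3, 0.4, 0.9]
gripper_width: 0.31
grasp_force: 59.3
```

```bash
python3 w.py held; python3 - <<'E'
from h import *
D=np.load('w_held.npz'); d,K,T=D['d'],D['K'],D['T']; c=vision.camera_info('wrist')
W=cloud(d,K,np.array(c['T_tool_cam']))*1000 # tool frame
p=D['p']; cv2.imwrite('pics/held_c.png',cv2.resize(p[140:380,200:440],None,fx=2.4,fy=2.4))
for v in range(200,290,10): print(v,[W[v,u].round(1).tolist() for u in (318,)])
E
```

```text
[0.50371532 0.21071436 0.12037396]
200 [[-5.6, 0.3, 120.5]]
210 [[12.7, 0.3, 33.7]]
220 [[12.6, 0.3, 16.9]]
230 [[12.8, 0.3, 2.0]]
240 [[12.3, 0.3, -9.0]]
250 [[12.5, 0.3, -20.1]]
260 [[11.7, 0.3, -27.4]]
270 [[8.0, 0.3, -28.6]]
280 [[3.6, 0.3, -28.3]]
```

View pics/held_c.png

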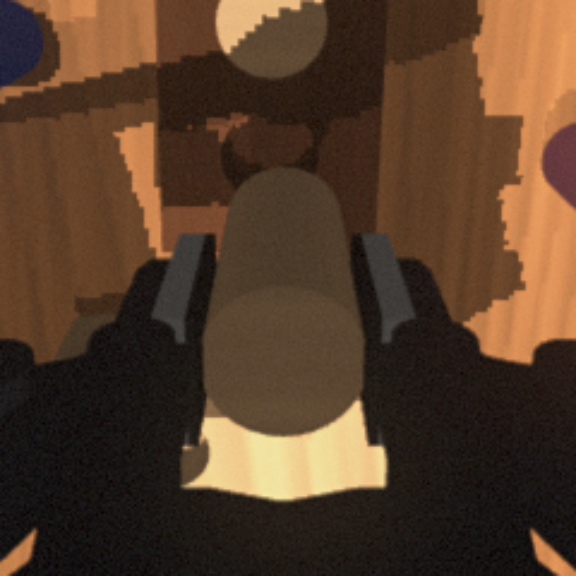

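The dowel is held centrally between the pads. Next I'll look at hole 4 from close by.

>>> {"name": "play_rows", "arguments": {"steps": [[[-30, -6, -5, 0, 0, -2], [-70, -15, -5, 0, 0, -4], [-110, -23, -5, 0, 0, -6.8], [-140, -29, -5, 0, 0, -6.8], [-151, -31.5, -5, 0, 0, -6.8], [-151, -31.5, -5, 0, 0, -6.8], [-151, -31.5, -5, 0, 0, -6.8], [-151, -31.5, -5, 0, 0, -6.8]]]}}

```text
time: 5.67
tool_pos: [0.475, 0.0594, 0.1225]
tool_rot: [-0.001, 0.653, 0.757, -0.0]
contact_force: [0.1, 0.7, -0.7]
gripper_width: 0.309
grasp_force: 59.3
```

```bash
cat > c.py <<'E'
# close look: held dowel in tool frame, next hole ahead in tool frame; prints shift of the TCP (tool axes) that puts dowel over hole
from h import *
import sys
s=manip.state(); p,d=vision.grab_frame('wrist'); c=vision.camera_info('wrist'); K=np.array(c['K']); C=np.array(c['T_tool_cam'])
cv2.imwrite('pics/c_%s.png'%sys.argv[1],p); W=cloud(d,K,C)*1000
zt=s['tool_pos'][2]*1000-40   # tool z of block top
def big(m,P):
    n,l,st,ce=cv2.connectedComponentsWithStats(m.astype(np.uint8)); o=[(st[i,4],P[l==i]) for i in range(1,n) if st[i,4]>80]; return sorted(o,key=lambda t:-t[0])
m=(abs(W[...,2]+29)<4)&(abs(W[...,0])<18)&(abs(W[...,1])<18)
top=big(m,W)[0][1][:,:2]; dt,rad=cv2.minEnclosingCircle(top.astype(np.float32)); dt=np.array(dt)
m=(abs(W[...,1])<5)&(W[...,2]>-15)&(W[...,2]<15)&(abs(W[...,0]-12)<4); fx=np.median(W[m][:,0])
print('dowel mean',top.mean(0).round(2),'circ',dt.round(2),round(rad,1),'axis x from side',round(fx-14,2))
b=(abs(W[...,2]-zt)<5); zb=np.median(W[b][:,2]); print('block top z tool',zb,'expected',zt)
v,u=np.mgrid[:400,:640]; ray=np.stack([(u-K[0,2])/K[0,0],(v-K[1,2])/K[1,1],np.ones_like(u)],-1)@C[:3,:3].T
P=(C[:3,3]+ray*((zb/1000-C[2,3])/ray[...,2])[...,None])*1000
for n,q in big((W[...,2]>zb+3)&(W[...,2]<zb+28)&(abs(P[...,1])<25)&(P[...,0]>15)&(P[...,0]<130),P):
    cc,r=cv2.minEnclosingCircle(q[:,:2].astype(np.float32)); print('hole',n,'mean',q[:,:2].mean(0).round(2),'circ',np.round(cc,2),round(r,1),'-> shift',(q[:,:2].mean(0)-[fx-14,dt[1]]).round(2))
print(s['tool_pos'],s['contact_force'].round(1))
E
python3 c.py 1
```

```text
dowel mean [0.19 0.1 ] circ [3.6  0.12] 19.7 axis x from side -1.85
block top z tool 83.34950504983371 expected 82.54444483430504
hole 1378 mean [49.53  1.58] circ [49.27  1.54] 14.3 -> shift [51.38  1.46]
hole 920 mean [119.45  17.25] circ [118.9   17.65] 12.7 -> shift [121.31  17.13]
[0.47496053 0.05935733 0.12254444] [ 0.1  0.7 -0.7]
```

>>> {"name": "play_rows", "arguments": {"steps": [[[30, 1, 10, 0, 0, 0], [51, 1.5, 20, 0, 0, 0], [51, 1.5, 35, 0, 0, 0], [51, 1.5, 42, 0, 0, 0], [51, 1.5, 42, 0, 0, 0], [51, 1.5, 42, 0, 0, 0]]]}}

```text
time: 6.22
tool_pos: [0.4689, 0.1095, 0.081]
tool_rot: [-0.0, 0.653, 0.758, -0.0]
contact_force: [-0.5, -0.7, 1.1]
gripper_width: 0.307
grasp_force: 59.3
```

>>> {"name": "play_rows", "arguments": {"steps": [[[0, 0, 2, 0, 0, 0], [0, 0, 4, 0, 0, 0], [0, 0, 6, 0, 0, 0], [0, 0, 7, 0, 0, 0], [0, 0, 8, 0, 0, 0], [0, 0, 8, 0, 0, 0], [0, 0, 8, 0, 0, 0]]]}}

```text
time: 6.8
tool_pos: [0.4699, 0.109, 0.075]
tool_rot: [0.0, 0.653, 0.757, 0.0]
contact_force: [-3.4, 0.7, 7.1]
gripper_width: 0.306
grasp_force: 60.4
```

>>> {"name": "play_rows", "arguments": {"steps": [[[0.8, 0, 1, 0, 0, 0], [0.6, 0.6, 1, 0, 0, 0], [0, 0.9, 1, 0, 0, 0], [-0.6, 0.6, 1, 0, 0, 0], [-0.9, 0, 1, 0, 0, 0], [-0.6, -0.6, 1, 0, 0, 0], [0, -0.9, 1, 0, 0, 0], [0.6, -0.6, 1, 0, 0, 0], [1, 0, 1, 0, 0, 0], [0.5, 0, 1, 0, 0, 0], [0, 0, 1, 0, 0, 0], [0, 0, 1, 0, 0, 0]]]}}

```text
time: 7.8
tool_pos: [0.4692, 0.1091, 0.0723]
tool_rot: [-0.0, 0.653, 0.757, 0.0]
contact_force: [-0.2, 1.5, 0.4]
gripper_width: 0.314
grasp_force: 59.6
```

>>> {"name": "play_rows", "arguments": {"steps": [[[0, 0, 3, 0, 0, 0], [0, 0, 6, 0, 0, 0], [0, 0, 9, 0, 0, 0], [0, 0, 12, 0, 0, 0], [0, 0, 15, 0, 0, 0], [0, 0, 17, 0, 0, 0], [0, 0, 19, 0, 0, 0], [0, 0, 20, 0, 0, 0], [0, 0, 20, 0, 0, 0]]]}}

```text
time: 8.55
tool_pos: [0.4693, 0.1091, 0.0553]
tool_rot: [-0.001, 0.653, 0.757, -0.001]
contact_force: [-12.0, -1.1, 21.1]
gripper_width: 0.311
grasp_force: 62.1
```

>>> {"name": "play_rows", "arguments": {"steps": [[[0, 0, -1.5, 0, 0, 0], [0, 0, -2, 0, 0, 0], [0, 0, -2, 0, 0, 0], [0, 0, -2, 0, 0, 0], [0, 0, -2, 0, 0, 0], [0, 0, -2, 0, 0, 0], [0, 0, -20, 0, 0, 0], [0, 0, -50, 0, 0, 0], [0, 0, -80, 0, 0, 0], [0, 0, -100, 0, 0, 0], [0, 0, -100, 0, 0, 0]]], "claw": 1}}

```text
time: 9.47
tool_pos: [0.4724, 0.1094, 0.1579]
tool_rot: [0.003, 0.653, 0.757, 0.003]
contact_force: [0.5, -0.5, 0.1]
gripper_width: 1.003
grasp_force: 0.0
```

>>> {"name": "play_rows", "arguments": {"steps": [[[35, 13, 0, 0, 0, 2], [70, 26, 0, 0, 0, 4], [105, 40, 0, 0, 0, 6.8], [130, 50, 0, 0, 0, 6.8], [141, 54, 0, 0, 0, 6.8], [141, 54, 0, 0, 0, 6.8], [141, 54, 0, 0, 0, 6.8], [141, 54, 0, 0, 0, 6.8]]]}}

```text
time: 10.13
tool_pos: [0.5014, 0.2554, 0.1515]
tool_rot: [-0.0, 0.697, 0.717, -0.001]
contact_force: [-0.0, -0.1, -0.4]
gripper_width: 1.0
grasp_force: 0.0
```

```bash
cat > t.py <<'E'
from h import *
p,d,K,T=cam('top'); W=cloud(d,K,T); Z=W[...,2]
def f(lo,hi,nm,x0,x1,y0,y1,mn):
    m=(Z>lo)&(Z<hi)&(W[...,0]>x0)&(W[...,0]<x1)&(W[...,1]>y0)&(W[...,1]<y1)
    n,l,st,ce=cv2.connectedComponentsWithStats(m.astype(np.uint8))
    for i in range(1,n):
        if st[i,4]>=mn: print(nm,st[i,4],np.nanmedian(W[l==i],0).round(4))
f(.077,.093,'home dowel',.44,.52,-.12,.14,20); f(.06,.074,'rack dowel',.43,.57,.15,.45,20)
E
python3 t.py; python3 w.py r2; python3 m.py dowels r2; python3 -c "from h import *
s=manip.state(); print(s['tool_pos'],rot(s['tool_rot'])[:,1])"
```

```text
home dowel 64 [0.4687 0.1063 0.0834]
rack dowel 61 [0.5003 0.2516 0.067 ]
[0.50162716 0.25521508 0.151951  ]
dowel [319.3   8.3] 685 [0.4991 0.3835 0.0667]
dowel [319.4  72.4] 1538 [0.5002 0.346  0.0673]
dowel [476.4 125.9] 1369 [0.6098 0.3146 0.0631]
dowel [317.4 143.1] 1308 [0.5002 0.3003 0.0672]
dowel [316.8 204.1] 1183 [0.5009 0.2563 0.0669]
dowel [194.6 219.9] 1092 [0.4097 0.2404 0.0631]
dowel [616.9 250.7] 1331 [0.7275 0.2261 0.0677]
dowel [463.  264.1] 316 [0.6159 0.2096 0.0629]
dowel [374.1 341. ] 96 [0.5514 0.1388 0.0647]
z28 19427
[0.50162716 0.25521508 0.151951  ] [ 9.99627060e-01  2.73027291e-02 -5.48682900e-04]
```

>>> {"name": "play_rows", "arguments": {"steps": [[[1, -0.7, 30, 0, 0, 0], [1, -0.7, 65, 0, 0, 0], [1, -0.7, 95, 0, 0, 0], [1, -0.7, 110, 0, 0, 0], [1, -0.7, 114, 0, 0, 0], [1, -0.7, 114, 0, 0, 0], [1, -0.7, 114, 0, 0, 0]]]}}

```text
time: 10.82
tool_pos: [0.502, 0.2572, 0.0395]
tool_rot: [0.0, 0.697, 0.717, 0.001]
contact_force: [1.2, -0.5, -0.0]
gripper_width: 0.999
grasp_force: 0.0
```

>>> {"name": "play_rows", "arguments": {"steps": [[[0, 0, 0, 0, 0, 0], [0, 0, 0, 0, 0, 0], [0, 0, 0, 0, 0, 0], [0, 0, 0, 0, 0, 0], [0, 0, 0, 0, 0, 0], [0, 0, 0, 0, 0, 0], [0, 0, 0, 0, 0, 0], [0, 0, 0, 0, 0, 0]]], "claw": -1}}

```text
time: 11.48
tool_pos: [0.5016, 0.2577, 0.0391]
tool_rot: [0.0, 0.697, 0.717, 0.0]
contact_force: [-1.8, -1.0, 5.9]
gripper_width: 0.313
grasp_force: 59.2
```

>>> {"name": "play_rows", "arguments": {"steps": [[[0, 0, -15, 0, 0, 0], [0, 0, -45, 0, 0, 0], [0, 0, -82, 0, 0, 0], [-35, -6, -92, 0, 0, -2], [-75, -12, -92, 0, 0, -4], [-115, -18, -92, 0, 0, -6.8], [-150, -25, -92, 0, 0, -6.8], [-180, -29, -92, 0, 0, -6.8], [-191, -30, -92, 0, 0, -6.8], [-191, -30, -92, 0, 0, -6.8], [-191, -30, -92, 0, 0, -6.8]]]}}

```text
time: 12.4
tool_pos: [0.4766, 0.0658, 0.13]
tool_rot: [-0.0, 0.654, 0.757, 0.0]
contact_force: [1.4, 0.2, 0.4]
gripper_width: 0.309
grasp_force: 59.6
```

```bash
python3 c.py 2; python3 -c "from h import *
go(.4757,.0636,.081,np.radians(8.3))"
```

```text
dowel mean [-0.48  0.15] circ [3.   0.02] 19.9 axis x from side -2.7
block top z tool 90.8301251930525 expected 89.98450890607239
hole 1348 mean [116.65  15.22] circ [116.21  15.89] 16.1 -> shift [119.35  15.2 ]
[0.47658912 0.06582043 0.12998451] [1.4 0.2 0.4]
shift mm [-2.6 -1.4 49.1] turn deg [-0.01 -0.04  0.15]
```

>>> {"name": "play_rows", "arguments": {"steps": [[[-1.8, -1.4, 15, 0, 0, 0], [-1.8, -1.4, 35, 0, 0, 0], [-1.8, -1.4, 46, 0, 0, 0], [-1.8, -1.4, 49, 0, 0, 0], [-1.8, -1.4, 51, 0, 0, 0], [-1.8, -1.4, 53, 0, 0, 0], [-1.8, -1.4, 55, 0, 0, 0], [-1.8, -1.4, 57, 0, 0, 0], [-1.8, -1.4, 57, 0, 0, 0]]]}}

```text
time: 13.2
tool_pos: [0.4765, 0.064, 0.0746]
tool_rot: [0.001, 0.653, 0.757, 0.001]
contact_force: [-1.1, 0.6, 3.5]
gripper_width: 0.304
grasp_force: 60.3
```

>>> {"name": "play_rows", "arguments": {"steps": [[[0.8, 0, 1, 0, 0, 0], [0.6, 0.6, 1, 0, 0, 0], [0, 0.9, 1, 0, 0, 0], [-0.6, 0.6, 1, 0, 0, 0], [-0.9, 0, 1, 0, 0, 0], [-0.6, -0.6, 1, 0, 0, 0], [0, -0.9, 1, 0, 0, 0], [0.6, -0.6, 1, 0, 0, 0], [1, 0, 1, 0, 0, 0], [0.5, 0, 1, 0, 0, 0], [0, 0, 1, 0, 0, 0], [0, 0, 1, 0, 0, 0]]]}}

```text
time: 14.2
tool_pos: [0.4757, 0.064, 0.0725]
tool_rot: [-0.0, 0.653, 0.757, 0.0]
contact_force: [1.4, 3.8, 0.1]
gripper_width: 0.307
grasp_force: 59.6
```

>>> {"name": "play_rows", "arguments": {"steps": [[[0, 0, 3, 0, 0, 0], [0, 0, 6, 0, 0, 0], [0, 0, 9, 0, 0, 0], [0, 0, 12, 0, 0, 0], [0, 0, 15, 0, 0, 0], [0, 0, 17, 0, 0, 0], [0, 0, 19, 0, 0, 0], [0, 0, 20, 0, 0, 0], [0, 0, 20, 0, 0, 0]]]}}

```text
time: 14.95
tool_pos: [0.476, 0.0642, 0.0551]
tool_rot: [-0.001, 0.653, 0.757, -0.0]
contact_force: [-8.0, 4.6, 20.0]
gripper_width: 0.305
grasp_force: 62.0
```

>>> {"name": "play_rows", "arguments": {"steps": [[[0, 0, -1.5, 0, 0, 0], [0, 0, -2, 0, 0, 0], [0, 0, -2, 0, 0, 0], [0, 0, -2, 0, 0, 0], [0, 0, -2, 0, 0, 0], [0, 0, -2, 0, 0, 0], [0, 0, -20, 0, 0, 0], [0, 0, -50, 0, 0, 0], [0, 0, -80, 0, 0, 0], [0, 0, -100, 0, 0, 0], [0, 0, -100, 0, 0, 0]]], "claw": 1}}

```text
time: 15.87
tool_pos: [0.4787, 0.0636, 0.1579]
tool_rot: [0.004, 0.653, 0.757, 0.003]
contact_force: [0.2, -0.1, 0.0]
gripper_width: 1.002
grasp_force: 0.0
```

>>> {"name": "play_rows", "arguments": {"steps": [[[35, 9, 0, 0, 0, 2], [75, 19, 0, 0, 0, 4], [115, 29, 0, 0, 0, 6.8], [155, 39, 0, 0, 0, 6.8], [190, 48, 0, 0, 0, 6.8], [220, 55, 0, 0, 0, 6.8], [230, 58, 0, 0, 0, 6.8], [230, 58, 0, 0, 0, 6.8], [230, 58, 0, 0, 0, 6.8], [230, 58, 0, 0, 0, 6.8]]]}}

```text
time: 16.7
tool_pos: [0.4988, 0.2984, 0.1515]
tool_rot: [-0.0, 0.697, 0.717, -0.001]
contact_force: [0.7, 0.2, -0.1]
gripper_width: 0.998
grasp_force: 0.0
```

```bash
python3 t.py; python3 w.py r3; python3 m.py dowels r3; 
```

```text
home dowel 64 [0.4741 0.0596 0.0832]
home dowel 64 [0.4687 0.1063 0.0835]
rack dowel 63 [0.524  0.3148 0.0675]
[0.49909696 0.29826047 0.15199464]
dowel [361.1  39.8] 1722 [0.5237 0.4091 0.0672]
dowel [358.1 114.1] 1407 [0.5245 0.3633 0.0672]
dowel [354.3 179.8] 1242 [0.5245 0.3181 0.067 ]
dowel [470.5 186.3] 1198 [0.6098 0.3147 0.063 ]
dowel [609.7 296. ] 1359 [0.7296 0.2307 0.0677]
z28 20775
```

The rack was knocked by about 25 mm. The new dowel positions are measured, so I'll continue from them.

>>> {"name": "play_rows", "arguments": {"steps": [[[19, 26, 0, 0, 0, 0], [19, 26, 0, 0, 0, 0], [19, 26, 30, 0, 0, 0], [19, 26, 65, 0, 0, 0], [19, 26, 95, 0, 0, 0], [19, 26, 110, 0, 0, 0], [19, 26, 114, 0, 0, 0], [19, 26, 114, 0, 0, 0], [19, 26, 114, 0, 0, 0]]]}}

```text
time: 17.55
tool_pos: [0.5256, 0.3193, 0.0398]
tool_rot: [0.0, 0.697, 0.717, 0.001]
contact_force: [0.3, -0.6, 0.5]
gripper_width: 1.0
grasp_force: 0.0
```

>>> {"name": "play_rows", "arguments": {"steps": [[[0, 0, 0, 0, 0, 0], [0, 0, 0, 0, 0, 0], [0, 0, 0, 0, 0, 0], [0, 0, 0, 0, 0, 0], [0, 0, 0, 0, 0, 0], [0, 0, 0, 0, 0, 0], [0, 0, 0, 0, 0, 0], [0, 0, 0, 0, 0, 0]]], "claw": -1}}

```text
time: 18.22
tool_pos: [0.5252, 0.3199, 0.0392]
tool_rot: [0.0, 0.697, 0.717, 0.001]
contact_force: [-0.8, -0.5, 5.6]
gripper_width: 0.31
grasp_force: 59.1
```

>>> {"name": "play_rows", "arguments": {"steps": [[[0, 0, -15, 0, 0, 0], [0, 0, -45, 0, 0, 0], [0, 0, -82, 0, 0, 0], [-35, -6, -102, 0, 0, -2], [-75, -13, -102, 0, 0, -4], [-115, -19, -102, 0, 0, -6.8], [-155, -26, -102, 0, 0, -6.8], [-195, -33, -102, 0, 0, -6.8], [-235, -40, -102, 0, 0, -6.8], [-270, -46, -102, 0, 0, -6.8], [-299, -50, -102, 0, 0, -6.8], [-299, -50, -102, 0, 0, -6.8]]]}}

```text
time: 19.22
tool_pos: [0.4821, 0.0151, 0.1396]
tool_rot: [0.0, 0.655, 0.756, -0.001]
contact_force: [-0.4, -0.2, -0.5]
gripper_width: 0.313
grasp_force: 60.1
```

>>> {"name": "play_rows", "arguments": {"steps": [[[0, 0, 10, 0, 0, 0], [0, 0, 10, 0, 0, 0], [0, 0, 10, 0, 0, 0]]]}}

```text
time: 19.47
tool_pos: [0.4822, 0.0202, 0.1287]
tool_rot: [-0.001, 0.653, 0.758, -0.001]
contact_force: [-0.3, 0.3, -1.1]
gripper_width: 0.311
grasp_force: 60.1
```

```bash
python3 c.py 3; python3 -c "from h import *
go(.4820,.0181,.081,np.radians(8.3))"
```

```text
dowel mean [-0.6  0.1] circ [ 2.96 -0.04] 19.9 axis x from side -2.78
block top z tool 89.44860775000929 expected 88.70853762871457
[0.48221066 0.02020007 0.12870854] [-0.3  0.3 -1.1]
shift mm [-2.1 -0.9 48.2] turn deg [-0.11 -0.04  0.25]
```

>>> {"name": "play_rows", "arguments": {"steps": [[[-1.2, -0.9, 15, 0, 0, 0.2], [-1.2, -0.9, 35, 0, 0, 0.2], [-1.2, -0.9, 46, 0, 0, 0.2], [-1.2, -0.9, 48, 0, 0, 0.2], [-1.2, -0.9, 48, 0, 0, 0.2], [-1.2, -0.9, 48, 0, 0, 0.2], [-1.2, -0.9, 48, 0, 0, 0.2], [-1.2, -0.9, 48, 0, 0, 0.2]]]}}

```text
time: 20.18
tool_pos: [0.4834, 0.0178, 0.0835]
tool_rot: [0.001, 0.654, 0.756, 0.001]
contact_force: [-1.0, 0.0, -0.4]
gripper_width: 0.313
grasp_force: 60.1
```

>>> {"name": "play_rows", "arguments": {"steps": [[[0.7, -0.8, 3, 0, 0, 0], [0.7, -0.8, 5, 0, 0, 0], [0.7, -0.8, 7, 0, 0, 0], [0.7, -0.8, 8, 0, 0, 0], [0.7, -0.8, 9, 0, 0, 0], [0.7, -0.8, 10, 0, 0, 0], [0.7, -0.8, 10, 0, 0, 0]]]}}

```text
time: 20.77
tool_pos: [0.4821, 0.0188, 0.0726]
tool_rot: [0.0, 0.655, 0.756, 0.001]
contact_force: [1.7, 2.6, 1.0]
gripper_width: 0.309
grasp_force: 60.2
```

>>> {"name": "play_rows", "arguments": {"steps": [[[0.8, 0, 1, 0, 0, 0], [0.6, 0.6, 1, 0, 0, 0], [0, 0.9, 1, 0, 0, 0], [-0.6, 0.6, 1, 0, 0, 0], [-0.9, 0, 1, 0, 0, 0], [-0.6, -0.6, 1, 0, 0, 0], [0, -0.9, 1, 0, 0, 0], [0.6, -0.6, 1, 0, 0, 0], [1, 0, 1, 0, 0, 0], [0.5, 0, 1, 0, 0, 0], [0, 0, 1, 0, 0, 0], [0, 0, 1, 0, 0, 0]]]}}

```text
time: 21.77
tool_pos: [0.4818, 0.0187, 0.0714]
tool_rot: [-0.0, 0.655, 0.756, 0.001]
contact_force: [3.3, 3.5, -2.3]
gripper_width: 0.306
grasp_force: 59.9
```

>>> {"name": "play_rows", "arguments": {"steps": [[[0, 0, 3, 0, 0, 0], [0, 0, 6, 0, 0, 0], [0, 0, 9, 0, 0, 0], [0, 0, 12, 0, 0, 0], [0, 0, 15, 0, 0, 0], [0, 0, 17, 0, 0, 0], [0, 0, 19, 0, 0, 0], [0, 0, 19.5, 0, 0, 0], [0, 0, 19.5, 0, 0, 0]]]}}

```text
time: 22.52
tool_pos: [0.4824, 0.0187, 0.0551]
tool_rot: [-0.0, 0.654, 0.756, -0.0]
contact_force: [-7.2, 5.7, 21.8]
gripper_width: 0.308
grasp_force: 62.8
```

>>> {"name": "play_rows", "arguments": {"steps": [[[0, 0, -1.5, 0, 0, 0], [0, 0, -2, 0, 0, 0], [0, 0, -2, 0, 0, 0], [0, 0, -2, 0, 0, 0], [0, 0, -2, 0, 0, 0], [0, 0, -2, 0, 0, 0], [0, 0, -20, 0, 0, 0], [0, 0, -50, 0, 0, 0], [0, 0, -80, 0, 0, 0], [0, 0, -100, 0, 0, 0], [0, 0, -100, 0, 0, 0]]], "claw": 1}}

```text
time: 23.43
tool_pos: [0.4847, 0.018, 0.1573]
tool_rot: [0.004, 0.654, 0.756, 0.003]
contact_force: [0.2, 0.4, 1.0]
gripper_width: 0.999
grasp_force: 0.0
```

>>> {"name": "play_rows", "arguments": {"steps": [[[35, 9, 0, 0, 0, 2], [75, 20, 0, 0, 0, 4], [115, 31, 0, 0, 0, 6.8], [155, 42, 0, 0, 0, 6.8], [195, 53, 0, 0, 0, 6.8], [235, 64, 0, 0, 0, 6.8], [275, 75, 0, 0, 0, 6.8], [310, 85, 0, 0, 0, 6.8], [335, 92, 0, 0, 0, 6.8], [335, 92, 0, 0, 0, 6.8], [335, 92, 0, 0, 0, 6.8], [335, 92, 0, 0, 0, 6.8]]]}}

```text
time: 24.43
tool_pos: [0.5239, 0.3625, 0.1504]
tool_rot: [-0.0, 0.698, 0.716, -0.001]
contact_force: [0.1, -0.8, 0.8]
gripper_width: 1.0
grasp_force: 0.0
```

```bash
python3 t.py; python3 w.py r4; python3 m.py dowels r4; 
```

```text
home dowel 63 [0.4821 0.0152 0.0829]
home dowel 63 [0.474  0.0594 0.0828]
home dowel 64 [0.4687 0.1063 0.0834]
rack dowel 27 [0.5163 0.3971 0.0674]
rack dowel 67 [0.5188 0.3591 0.067 ]
[0.52435356 0.36189439 0.15108335]
dowel [314.5 141.6] 1318 [0.5208 0.4082 0.0672]
dowel [314.2 205.2] 1190 [0.5215 0.3626 0.0669]
dowel [412.4 264.4] 124 [0.5987 0.3153 0.0627]
z28 15642
```

>>> {"name": "play_rows", "arguments": {"steps": [[[0.7, -2.8, 30, 0, 0, 0], [0.7, -2.8, 65, 0, 0, 0], [0.7, -2.8, 95, 0, 0, 0], [0.7, -2.8, 109, 0, 0, 0], [0.7, -2.8, 113, 0, 0, 0], [0.7, -2.8, 113, 0, 0, 0], [0.7, -2.8, 113, 0, 0, 0]]]}}

```text
time: 25.12
tool_pos: [0.5231, 0.364, 0.0407]
tool_rot: [0.0, 0.698, 0.716, 0.001]
contact_force: [0.3, -0.0, 0.6]
gripper_width: 0.999
grasp_force: 0.0
```

>>> {"name": "play_rows", "arguments": {"steps": [[[0, 0, 0, 0, 0, 0], [0, 0, 0, 0, 0, 0], [0, 0, 0, 0, 0, 0], [0, 0, 0, 0, 0, 0], [0, 0, 0, 0, 0, 0], [0, 0, 0, 0, 0, 0], [0, 0, 0, 0, 0, 0], [0, 0, 0, 0, 0, 0]]], "claw": -1}}

```text
time: 25.78
tool_pos: [0.5222, 0.3641, 0.0397]
tool_rot: [0.0, 0.698, 0.716, 0.001]
contact_force: [-0.8, 0.4, 5.0]
gripper_width: 0.31
grasp_force: 59.3
```

>>> {"name": "play_rows", "arguments": {"steps": [[[0, 0, -15, 0, 0, 0], [0, 0, -45, 0, 0, 0], [0, 0, -82, 0, 0, 0], [-35, -5, -102, 0, 0, -2], [-75, -9, -102, 0, 0, -4], [-115, -14, -102, 0, 0, -6.8], [-155, -18, -102, 0, 0, -6.8], [-195, -22, -102, 0, 0, -6.8], [-235, -26, -102, 0, 0, -6.8], [-275, -31, -102, 0, 0, -6.8], [-300, -34, -102, 0, 0, -6.8]]]}}

```text
time: 26.7
tool_pos: [0.4944, 0.0601, 0.1411]
tool_rot: [0.0, 0.655, 0.756, -0.0]
contact_force: [-0.4, 1.2, -0.9]
gripper_width: 0.307
grasp_force: 59.8
```

>>> {"name": "play_rows", "arguments": {"steps": [[[-35, 2, 0, 0, 0, 0], [-70, 4, 0, 0, 0, 0], [-87, 5, 0, 0, 0, 0], [-87, 5, 0, 0, 0, 0], [-87, 5, 0, 0, 0, 0], [-87, 5, 0, 0, 0, 0], [-87, 5, 0, 0, 0, 0], [-87, 5, 0, 0, 0, 0]]]}}

```text
time: 27.37
tool_pos: [0.5125, -0.0212, 0.1407]
tool_rot: [-0.0, 0.654, 0.757, -0.0]
contact_force: [-0.4, -0.2, 0.0]
gripper_width: 0.306
grasp_force: 59.7
```

```bash
python3 c.py 4; python3 -c "from h import *
go(.4889,-.0277,.081,np.radians(8.3))"
```

```text
dowel mean [-0.72  0.15] circ [ 3.1  -0.03] 20.0 axis x from side -2.82
block top z tool 101.5030103375827 expected 100.73834516442813
[ 0.51249927 -0.02123342  0.14073835] [-0.4 -0.2  0. ]
shift mm [ -2.9 -24.3  59.8] turn deg [-0.01 -0.01  0.05]
```

>>> {"name": "play_rows", "arguments": {"steps": [[[-2, -24.3, 0, 0, 0, 0], [-2, -24.3, 10, 0, 0, 0], [-2, -24.3, 35, 0, 0, 0], [-2, -24.3, 52, 0, 0, 0], [-2, -24.3, 58, 0, 0, 0], [-2, -24.3, 58, 0, 0, 0], [-2, -24.3, 58, 0, 0, 0], [-2, -24.3, 58, 0, 0, 0], [-2, -24.3, 58, 0, 0, 0]]]}}

```text
time: 28.17
tool_pos: [0.4902, -0.0279, 0.0843]
tool_rot: [0.001, 0.654, 0.756, 0.001]
contact_force: [-0.3, 0.0, -1.4]
gripper_width: 0.315
grasp_force: 59.8
```

```bash
python3 -c "from h import *
go(.4887,-.0267,.0725,np.radians(8.3)); print(manip.state()['tool_pos'])"
```

```text
shift mm [ 1.4 -1.3 11.8] turn deg [ 0.14  0.05 -0.04] 
[ 0.49016284 -0.02791451  0.08427809]
```

Same offset pattern as last time, so I'll apply the correction that worked.

>>> {"name": "play_rows", "arguments": {"steps": [[[0.7, -0.9, 3, 0, 0, 0], [0.7, -0.9, 5, 0, 0, 0], [0.7, -0.9, 7, 0, 0, 0], [0.7, -0.9, 9, 0, 0, 0], [0.7, -0.9, 11, 0, 0, 0], [0.7, -0.9, 11, 0, 0, 0], [0.7, -0.9, 11, 0, 0, 0]]]}}

```text
time: 28.75
tool_pos: [0.4888, -0.0273, 0.075]
tool_rot: [-0.0, 0.654, 0.756, -0.0]
contact_force: [-7.0, 3.1, 17.6]
gripper_width: 0.31
grasp_force: 62.3
```

>>> {"name": "play_rows", "arguments": {"steps": [[[0.8, 0, 1, 0, 0, 0], [0.6, 0.6, 1, 0, 0, 0], [0, 0.9, 1, 0, 0, 0], [-0.6, 0.6, 1, 0, 0, 0], [-0.9, 0, 1, 0, 0, 0], [-0.6, -0.6, 1, 0, 0, 0], [0, -0.9, 1, 0, 0, 0], [0.6, -0.6, 1, 0, 0, 0], [1, 0, 1, 0, 0, 0], [0.5, 0, 1, 0, 0, 0], [0, 0, 1, 0, 0, 0], [0, 0, 1, 0, 0, 0]]]}}

```text
time: 29.75
tool_pos: [0.4888, -0.0268, 0.0712]
tool_rot: [0.0, 0.655, 0.756, 0.001]
contact_force: [4.7, 5.3, 2.4]
gripper_width: 0.311
grasp_force: 60.0
```

>>> {"name": "play_rows", "arguments": {"steps": [[[0, 0, 3, 0, 0, 0], [0, 0, 6, 0, 0, 0], [0, 0, 9, 0, 0, 0], [0, 0, 12, 0, 0, 0], [0, 0, 15, 0, 0, 0], [0, 0, 17, 0, 0, 0], [0, 0, 18.5, 0, 0, 0], [0, 0, 19, 0, 0, 0], [0, 0, 19, 0, 0, 0]]]}}

```text
time: 30.5
tool_pos: [0.4893, -0.0268, 0.0556]
tool_rot: [-0.0, 0.654, 0.756, 0.001]
contact_force: [-7.1, 6.8, 21.8]
gripper_width: 0.306
grasp_force: 62.4
```

>>> {"name": "play_rows", "arguments": {"steps": [[[0, 0, -1.5, 0, 0, 0], [0, 0, -2, 0, 0, 0], [0, 0, -2, 0, 0, 0], [0, 0, -2, 0, 0, 0], [0, 0, -2, 0, 0, 0], [0, 0, -2, 0, 0, 0], [0, 0, -20, 0, 0, 0], [0, 0, -50, 0, 0, 0], [0, 0, -80, 0, 0, 0], [0, 0, -100, 0, 0, 0], [0, 0, -100, 0, 0, 0]]], "claw": 1}}

```text
time: 31.42
tool_pos: [0.4911, -0.028, 0.1573]
tool_rot: [0.004, 0.654, 0.756, 0.002]
contact_force: [0.4, 0.5, 0.5]
gripper_width: 1.0
grasp_force: 0.0
```

>>> {"name": "play_rows", "arguments": {"steps": [[[35, 8, 0, 0, 0, 0], [75, 17, 0, 0, 0, 0], [115, 26, 0, 0, 0, 0], [155, 35, 0, 0, 0, 0], [195, 43, 0, 0, 0, 0], [235, 52, 0, 0, 0, 0], [275, 61, 0, 0, 0, 0], [315, 70, 0, 0, 0, 2], [355, 79, 0, 0, 0, 4], [395, 88, 0, 0, 0, 6.8], [426, 94, 0, 0, 0, 6.8], [426, 94, 0, 0, 0, 6.8]]]}}

```text
time: 32.42
tool_pos: [0.5187, 0.4126, 0.15]
tool_rot: [-0.001, 0.696, 0.718, -0.0]
contact_force: [0.1, -0.9, 0.4]
gripper_width: 1.0
grasp_force: 0.0
```

>>> {"name": "play_rows", "arguments": {"steps": [[[0, 0, 0, 0, 0, 0], [0, 0, 0, 0, 0, 0], [0, 0, 0, 0, 0, 0]]]}}

```text
time: 32.67
tool_pos: [0.5197, 0.4066, 0.1509]
tool_rot: [-0.0, 0.698, 0.716, -0.001]
contact_force: [-0.2, -0.3, 0.1]
gripper_width: 1.0
grasp_force: 0.0
```

```bash
python3 t.py; python3 w.py r5; python3 m.py dowels r5; 
```

```text
home dowel 62 [ 0.4876 -0.0317  0.084 ]
home dowel 63 [0.4822 0.0152 0.0837]
home dowel 64 [0.4741 0.0595 0.0835]
home dowel 64 [0.4687 0.1064 0.0835]
rack dowel 71 [0.5164 0.4032 0.0674]
[0.52004424 0.40651887 0.15155119]
dowel [551.2   4.1] 464 [0.6638 0.5412 0.063 ]
dowel [313.7 204.2] 1187 [0.517  0.4076 0.0669]
dowel [418.8 317.1] 434 [0.6046 0.3125 0.0629]
z28 11898
```

>>> {"name": "play_rows", "arguments": {"steps": [[[1, -3, 30, 0, 0, 0], [1, -3, 65, 0, 0, 0], [1, -3, 95, 0, 0, 0], [1, -3, 109, 0, 0, 0], [1, -3, 113, 0, 0, 0], [1, -3, 113, 0, 0, 0], [1, -3, 113, 0, 0, 0]]]}}

```text
time: 33.35
tool_pos: [0.5182, 0.4092, 0.0408]
tool_rot: [0.0, 0.698, 0.716, 0.001]
contact_force: [1.0, -0.2, 0.4]
gripper_width: 0.999
grasp_force: 0.0
```

>>> {"name": "play_rows", "arguments": {"steps": [[[0, 0, 0, 0, 0, 0], [0, 0, 0, 0, 0, 0], [0, 0, 0, 0, 0, 0], [0, 0, 0, 0, 0, 0], [0, 0, 0, 0, 0, 0], [0, 0, 0, 0, 0, 0], [0, 0, 0, 0, 0, 0], [0, 0, 0, 0, 0, 0]]], "claw": -1}}

```text
time: 34.02
tool_pos: [0.5174, 0.4092, 0.0398]
tool_rot: [0.0, 0.698, 0.716, 0.001]
contact_force: [-0.3, 1.0, 4.7]
gripper_width: 0.309
grasp_force: 59.1
```

>>> {"name": "play_rows", "arguments": {"steps": [[[0, 0, -15, 0, 0, 0], [0, 0, -45, 0, 0, 0], [0, 0, -82, 0, 0, 0], [-35, -3, -102, 0, 0, -2], [-75, -6, -102, 0, 0, -4], [-115, -9, -102, 0, 0, -6.8], [-155, -12, -102, 0, 0, -6.8], [-195, -14, -102, 0, 0, -6.8], [-235, -17, -102, 0, 0, -6.8], [-275, -20, -102, 0, 0, -6.8], [-300, -21, -102, 0, 0, -6.8]]]}}

```text
time: 34.93
tool_pos: [0.5024, 0.1053, 0.141]
tool_rot: [0.0, 0.655, 0.756, -0.001]
contact_force: [0.6, -0.9, -0.4]
gripper_width: 0.307
grasp_force: 59.6
```

>>> {"name": "play_rows", "arguments": {"steps": [[[-35, -7, 0, 0, 0, 0], [-75, -14, 0, 0, 0, 0], [-115, -22, 0, 0, 0, 0], [-150, -29, 0, 0, 0, 0], [-176, -34, 0, 0, 0, 0], [-176, -34, 0, 0, 0, 0], [-176, -34, 0, 0, 0, 0], [-176, -34, 0, 0, 0, 0], [-176, -34, 0, 0, 0, 0], [-176, -34, 0, 0, 0, 0]]]}}

```text
time: 35.77
tool_pos: [0.495, -0.0695, 0.1408]
tool_rot: [-0.0, 0.654, 0.757, 0.0]
contact_force: [0.2, -0.4, 0.9]
gripper_width: 0.306
grasp_force: 59.6
```

```bash
python3 c.py 5; python3 -c "from h import *
go(.4955,-.0723,.081,np.radians(8.3))"
```

```text
dowel mean [-0.71  0.1 ] circ [ 3.02 -0.11] 20.0 axis x from side -2.79
block top z tool 101.53057513809813 expected 100.751663609958
[ 0.49504371 -0.06954763  0.14075166] [ 0.2 -0.4  0.9]
shift mm [-2.7  0.1 59.7] turn deg [-0.02 -0.01  0.06]
```

>>> {"name": "play_rows", "arguments": {"steps": [[[-2.1, -0.8, 10, 0, 0, 0], [-2.1, -0.8, 35, 0, 0, 0], [-2.1, -0.8, 52, 0, 0, 0], [-2.1, -0.8, 58, 0, 0, 0], [-2.1, -0.8, 60, 0, 0, 0], [-2.1, -0.8, 63, 0, 0, 0], [-2.1, -0.8, 65, 0, 0, 0], [-2.1, -0.8, 67, 0, 0, 0], [-2.1, -0.8, 69, 0, 0, 0], [-2.1, -0.8, 69, 0, 0, 0]]]}}

```text
time: 36.65
tool_pos: [0.4959, -0.0732, 0.0753]
tool_rot: [0.001, 0.654, 0.756, 0.0]
contact_force: [-6.4, 2.9, 12.8]
gripper_width: 0.31
grasp_force: 61.5
```

>>> {"name": "play_rows", "arguments": {"steps": [[[0.8, 0, 1, 0, 0, 0], [0.6, 0.6, 1, 0, 0, 0], [0, 0.9, 1, 0, 0, 0], [-0.6, 0.6, 1, 0, 0, 0], [-0.9, 0, 1, 0, 0, 0], [-0.6, -0.6, 1, 0, 0, 0], [0, -0.9, 1, 0, 0, 0], [0.6, -0.6, 1, 0, 0, 0], [1, 0, 1, 0, 0, 0], [0.5, 0, 1, 0, 0, 0], [0, 0, 1, 0, 0, 0], [0, 0, 1, 0, 0, 0]]]}}

```text
time: 37.65
tool_pos: [0.496, -0.0732, 0.0751]
tool_rot: [0.001, 0.654, 0.756, 0.0]
contact_force: [-7.9, 4.0, 18.0]
gripper_width: 0.31
grasp_force: 61.6
```

>>> {"name": "play_rows", "arguments": {"steps": [[[1, 0, -3, 0, 0, 0], [1.5, -0.5, -2, 0, 0, 0], [1.5, -0.5, -1, 0, 0, 0], [2.2, -0.5, -1, 0, 0, 0], [2, 0.3, -1, 0, 0, 0], [1.2, 0.3, -1, 0, 0, 0], [0.5, 0, -1, 0, 0, 0], [0.5, -1, -1, 0, 0, 0], [1.2, -1.5, -1, 0, 0, 0], [2, -1.2, -1, 0, 0, 0], [1.2, -0.5, -1, 0, 0, 0], [1.2, -0.5, -1, 0, 0, 0]]]}}

```text
time: 38.65
tool_pos: [0.495, -0.0717, 0.0721]
tool_rot: [0.001, 0.655, 0.756, 0.001]
contact_force: [5.3, 2.0, 0.5]
gripper_width: 0.311
grasp_force: 59.8
```

>>> {"name": "play_rows", "arguments": {"steps": [[[0, 0.5, 3, 0, 0, 0], [0, 0.5, 6, 0, 0, 0], [0, 0.5, 9, 0, 0, 0], [0, 0.5, 12, 0, 0, 0], [0, 0.5, 15, 0, 0, 0], [0, 0.5, 17, 0, 0, 0], [0, 0.5, 19, 0, 0, 0], [0, 0.5, 20, 0, 0, 0], [0, 0.5, 20, 0, 0, 0]]]}}

```text
time: 39.4
tool_pos: [0.4956, -0.0719, 0.0556]
tool_rot: [0.0, 0.654, 0.756, 0.0]
contact_force: [-5.8, 5.0, 24.3]
gripper_width: 0.305
grasp_force: 62.6
```

>>> {"name": "play_rows", "arguments": {"steps": [[[0, 0, -1.5, 0, 0, 0], [0, 0, -2, 0, 0, 0], [0, 0, -2, 0, 0, 0], [0, 0, -2, 0, 0, 0], [0, 0, -2, 0, 0, 0], [0, 0, -2, 0, 0, 0], [0, 0, -20, 0, 0, 0], [0, 0, -50, 0, 0, 0], [0, 0, -90, 0, 0, 0], [0, 0, -130, 0, 0, 0], [0, 0, -167, 0, 0, 0], [0, 0, -167, 0, 0, 0]]], "claw": 1}}

```text
time: 40.4
tool_pos: [0.4985, -0.073, 0.2284]
tool_rot: [0.007, 0.654, 0.756, 0.003]
contact_force: [1.0, 0.0, 0.8]
gripper_width: 0.998
grasp_force: 0.0
```

>>> {"name": "play_rows", "arguments": {"steps": [[[-40, -2, 0, 0, 0, 0], [-80, -4, 0, 0, 0, 0], [-120, -6, 0, 0, 0, 0], [-160, -8, 0, 0, 0, 0], [-200, -10, 0, 0, 0, 0], [-229, -11, 0, 0, 0, 0], [-229, -11, 0, 0, 0, 0], [-229, -11, 0, 0, 0, 0], [-229, -11, 0, 0, 0, 0], [-229, -11, 0, 0, 0, 0]]]}}

```text
time: 41.23
tool_pos: [0.5163, -0.2988, 0.2184]
tool_rot: [-0.0, 0.654, 0.756, 0.0]
contact_force: [0.2, 0.3, -0.5]
gripper_width: 0.999
grasp_force: 0.0
```

```bash
cat > k.py <<'E'
from m import *
def clamps(n):
    D=np.load('w_'+n+'.npz'); p,d,K,T=D['p'],D['d'],D['K'],D['T']; W=cloud(d,K,T); Z=W[...,2]
    for lo,hi in((.078,.095),(.052,.064)):
        m=(Z>lo)&(Z<hi)&(W[...,1]<-.15)&(W[...,0]<.62)
        N,l,st,ce=cv2.connectedComponentsWithStats(m.astype(np.uint8))
        for i in range(1,N):
            if st[i,4]>60: print(lo,ce[i].round(1),st[i,4],rect(W[l==i]),np.nanmedian(W[l==i],0).round(4))
clamps(sys.argv[1])
E
python3 t.py; python3 w.py k1; python3 k.py k1
```

```text
home dowel 63 [ 0.4956 -0.0762  0.0832]
home dowel 62 [ 0.4876 -0.0317  0.0835]
home dowel 63 [0.4821 0.0152 0.0826]
home dowel 64 [0.4741 0.0595 0.0835]
home dowel 64 [0.4687 0.1063 0.0837]
[ 0.51646534 -0.2986826   0.21876931]
0.078 [340.8 126.6] 619 (array([ 527.8, -242.7]), array([14.1, 30. ]), 86.7) [ 0.5276 -0.2425  0.0861]
0.078 [299. 257.] 528 (array([ 508.7, -365.6]), array([14.2, 29.9]), 81.9) [ 0.5087 -0.3638  0.0858]
0.052 [337.8 122.7] 1034 (array([ 527.7, -242.6]), array([36. , 43.8]), 86.5) [ 0.5261 -0.2345  0.058 ]
0.052 [301.6 237. ] 664 (array([ 510.6, -363.1]), array([43.8, 35.7]), 1.8) [ 0.5083 -0.3547  0.0578]
```

View pics/w_k1.png

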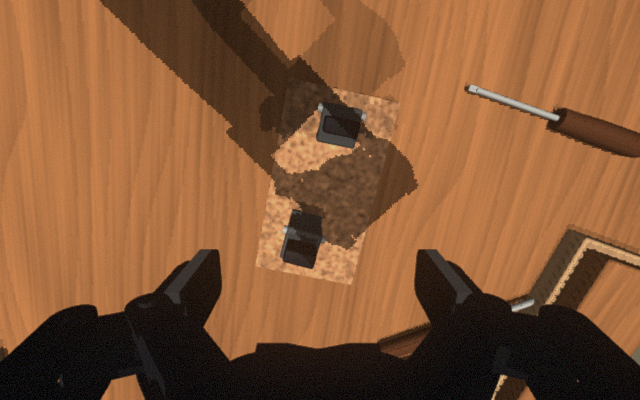

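All five dowels are home, at z about 0.083. The clamps stand on the cork at (341,127) and (301,240) in the wrist view. I'll take the one at (341,127) first.

>>> {"name": "play_rows", "arguments": {"steps": [[[20, 7, 0, 0, 0, -7], [40, 14, 0, 0, 0, -14], [52.8, 19, 0, 0, 0, -21], [52.8, 19, 0, 0, 0, -28], [52.8, 19, 0, 0, 0, -35], [52.8, 19, 0, 0, 0, -42], [52.8, 19, 0, 0, 0, -49], [52.8, 19, 0, 0, 0, -56], [52.8, 19, 0, 0, 0, -63], [52.8, 19, 0, 0, 0, -70], [52.8, 19, 0, 0, 0, -77], [52.8, 19, 0, 0, 0, -78.4]]]}}

```text
time: 42.33
tool_pos: [0.5277, -0.244, 0.219]
tool_rot: [0.0, 0.027, 1.0, -0.0]
contact_force: [0.4, 0.6, 0.3]
gripper_width: 0.997
grasp_force: 0.0
```

>>> {"name": "play_rows", "arguments": {"steps": [[[0, 0, 30, 0, 0, 0], [0, 0, 60, 0, 0, 0], [0, 0, 60, 0, 0, 0], [0, 0, 60, 0, 0, 0], [0, 0, 60, 0, 0, 0], [0, 0, 60, 0, 0, 0]]]}}

```text
time: 42.83
tool_pos: [0.5288, -0.2455, 0.1614]
tool_rot: [0.002, 0.029, 1.0, -0.001]
contact_force: [0.2, -0.9, -0.3]
gripper_width: 1.001
grasp_force: 0.0
```

```bash
python3 w.py k2; python3 k.py k2; python3 -c "from h import *
go(.5278,-.2427,.0625,np.radians(86.7))"
```

```text
[ 0.52887152 -0.24557225  0.16144809]
0.078 [143.3 188.5] 1039 (array([ 508.4, -365.9]), array([14.4, 30.1]), 82.4) [ 0.5076 -0.3641  0.0856]
0.078 [320.5 204.9] 848 (array([ 527.5, -243. ]), array([13.6, 30.2]), 86.5) [ 0.5263 -0.243   0.086 ]
0.052 [170.8 177.3] 1275 (array([ 509.2, -366. ]), array([36.8, 44.6]), 82.9) [ 0.5047 -0.3556  0.0578]
0.052 [321.3 192.5] 1398 (array([ 527.7, -242.7]), array([35.6, 44.2]), 85.8) [ 0.524  -0.2375  0.058 ]
shift mm [ 1.6  3.  98.9] turn deg [-0.11  0.2  -0.06]
```

>>> {"name": "play_rows", "arguments": {"steps": [[[1.5, 2.7, 30, 0, 0, 0], [1.5, 2.7, 65, 0, 0, 0], [1.5, 2.7, 90, 0, 0, 0], [1.5, 2.7, 97, 0, 0, 0], [1.5, 2.7, 99, 0, 0, 0], [1.5, 2.7, 99, 0, 0, 0], [1.5, 2.7, 99, 0, 0, 0]]]}}

```text
time: 43.47
tool_pos: [0.5279, -0.2432, 0.0625]
tool_rot: [0.002, 0.029, 1.0, -0.001]
contact_force: [0.7, -0.6, 0.8]
gripper_width: 1.005
grasp_force: 0.0
```

>>> {"name": "play_rows", "arguments": {"steps": [[[0, 0, 0, 0, 0, 0], [0, 0, 0, 0, 0, 0], [0, 0, 0, 0, 0, 0], [0, 0, 0, 0, 0, 0], [0, 0, 0, 0, 0, 0], [0, 0, 0, 0, 0, 0], [0, 0, 0, 0, 0, 0], [0, 0, 0, 0, 0, 0], [0, 0, 0, 0, 0, 0]]], "claw": -1}}

```text
time: 44.22
tool_pos: [0.5263, -0.2422, 0.0599]
tool_rot: [0.0, 0.029, 1.0, 0.0]
contact_force: [-0.0, 0.1, 1.0]
gripper_width: 0.15
grasp_force: 60.8
```

>>> {"name": "play_rows", "arguments": {"steps": [[[0, 0, -15, 0, 0, 0], [0, 0, -45, 0, 0, 0], [0, 0, -85, 0, 0, 0], [0, 0, -120, 0, 0, 0], [0, 0, -150, 0, 0, 0], [0, 0, -150, 0, 0, 0], [0, 0, -150, 0, 0, 0]]]}}

```text
time: 44.8
tool_pos: [0.5273, -0.2428, 0.2121]
tool_rot: [0.002, 0.029, 1.0, -0.001]
contact_force: [-0.7, 1.1, -1.5]
gripper_width: 0.15
grasp_force: 60.6
```

```bash
python3 -c "from h import *
go(.5769,-.0454,.2,np.radians(8.3))"
```

```text
shift mm [-37.9 200.   11.9] turn deg [5.000e-02 2.800e-01 7.835e+01]
```

>>> {"name": "play_rows", "arguments": {"steps": [[[-4, 20, 0, 0, 0, 7], [-8, 40, 0, 0, 0, 14], [-12, 60, 0, 0, 0, 21], [-16, 80, 0, 0, 0, 28], [-20, 100, 0, 0, 0, 35], [-24, 120, 0, 0, 0, 42], [-27, 140, 0, 0, 0, 49], [-31, 160, 0, 0, 0, 56], [-35, 180, 0, 0, 0, 63], [-38, 200, 0, 0, 0, 70], [-38, 200, 0, 0, 0, 77], [-38, 200, 0, 0, 0, 78.3]]]}}

```text
time: 45.8
tool_pos: [0.5745, -0.0434, 0.2064]
tool_rot: [-0.002, 0.654, 0.756, -0.001]
contact_force: [0.1, 0.3, -2.3]
gripper_width: 0.151
grasp_force: 60.6
```

>>> {"name": "play_rows", "arguments": {"steps": [[[0, 0, 25, 0, 0, 0], [0, 0, 30, 0, 0, 0], [0, 0, 30, 0, 0, 0], [0, 0, 30, 0, 0, 0], [0, 0, 30, 0, 0, 0], [0, 0, 30, 0, 0, 0]]]}}

```text
time: 46.3
tool_pos: [0.5764, -0.0451, 0.1808]
tool_rot: [0.001, 0.654, 0.757, 0.0]
contact_force: [-0.6, -0.4, -1.5]
gripper_width: 0.151
grasp_force: 60.6
```

```bash
python3 w.py p1; python3 -c "
from h import *
go(.5769,-.0454,.168,np.radians(8.26)); print(manip.state()['tool_pos'])
p=cv2.imread('pics/w_p1.png'); cv2.imwrite('pics/p1c.png',cv2.resize(p[60:330,180:460],None,fx=2.1,fy=2.1))"
```

```text
[ 0.57646765 -0.04506155  0.18097379]
shift mm [-0.4  0.4 13. ] turn deg [0.1  0.04 0.09] 
[ 0.57646765 -0.04506155  0.18097379]
```

View pics/p1c.png

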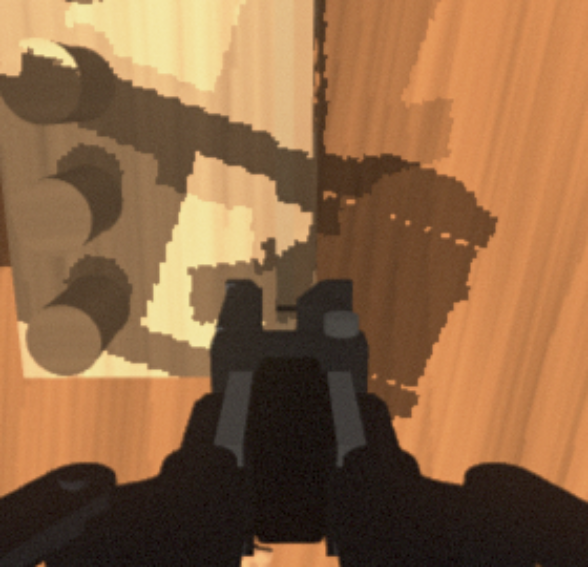

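```bash
cat > e.py <<'E'
# board edge seen from tool frame: mid y at tool x bins; clamp grip in tool frame
from h import *
import sys
D=np.load('w_%s.npz'%sys.argv[1]); c=vision.camera_info('wrist'); C=np.array(c['T_tool_cam']); W=cloud(D['d'],D['K'],C)*1000
zb=D['z'] if 'z' in D else None
z0=(manip.state()['tool_pos'][2]-.1)*1000
m=(abs(W[...,2]-z0)<5)&(abs(W[...,1])<40)
for x0 in range(15,150,15):
    q=W[m&(abs(W[...,0]-x0)<3)]
    if len(q)>4: print(x0,len(q),'y',q[:,1].min().round(1),q[:,1].max().round(1),'z',np.median(q[:,2]).round(1),z0.round(1))
g=(W[...,2]>-28)&(W[...,2]<-18)&(abs(W[...,0])<25)&(abs(W[...,1])<9); q=W[g]; print('grip x',np.percentile(q[:,0],[1,99]).round(1),'y',np.percentile(q[:,1],[1,99]).round(1))
for lo,hi in ((2,10),(30,60)):
    g=(W[...,2]>lo)&(W[...,2]<hi)&(abs(W[...,0]-15)<15)&(abs(W[...,1])<40); q=W[g]; print(lo,'x',np.percentile(q[:,0],[1,99]).round(1),'y',np.percentile(q[:,1],[1,50,99]).round(1))
E
python3 e.py p1
```

```text
15 139 y -4.6 6.8 z 81.6 81.0
30 143 y -4.5 7.3 z 81.6 81.0
45 162 y -4.4 7.3 z 81.5 81.0
60 161 y -4.3 7.1 z 81.5 81.0
75 178 y -4.2 7.0 z 81.7 81.0
90 189 y -4.8 6.9 z 81.5 81.0
105 202 y -4.6 6.8 z 81.6 81.0
120 208 y -4.6 6.7 z 81.4 81.0
135 8 y -3.2 7.2 z 82.0 81.0
grip x [-15.   14.2] y [-8.   8.1]
2 x [ 4.8 21. ] y [-17.8   4.2  17.5]
30 x [ 8.7 17.2] y [-18.4   5.4  18.4]
```

>>> {"name": "play_rows", "arguments": {"steps": [[[0, 1, 8, 0, 0, 0], [0, 1, 16, 0, 0, 0], [0, 1, 20, 0, 0, 0], [0, 1, 24, 0, 0, 0], [0, 1, 28, 0, 0, 0], [0, 1, 32, 0, 0, 0], [0, 1, 36, 0, 0, 0], [0, 1, 40, 0, 0, 0], [0, 1, 40, 0, 0, 0]]]}}

```text
time: 47.1
tool_pos: [0.5785, -0.0447, 0.1407]
tool_rot: [0.002, 0.654, 0.757, 0.001]
contact_force: [4.1, -0.1, 1.3]
gripper_width: 0.152
grasp_force: 61.1
```

>>> {"name": "play_rows", "arguments": {"steps": [[[0, 0, 4, 0, 0, 0], [0, 0, 8, 0, 0, 0], [0, 0, 12, 0, 0, 0], [0, 0, 16, 0, 0, 0], [0, 0, 20, 0, 0, 0], [0, 0, 24, 0, 0, 0], [0, 0, 28, 0, 0, 0], [0, 0, 31, 0, 0, 0], [0, 0, 33, 0, 0, 0], [0, 0, 33, 0, 0, 0]]]}}

```text
time: 47.93
tool_pos: [0.5784, -0.0446, 0.1108]
tool_rot: [0.001, 0.654, 0.757, 0.001]
contact_force: [-2.9, 2.1, 16.2]
gripper_width: 0.151
grasp_force: 63.1
```

>>> {"name": "play_rows", "arguments": {"steps": [[[0, 0, 1.5, 0, 0, 0], [0, 0, 3, 0, 0, 0], [0, 0, 3, 0, 0, 0], [0, 0, 3, 0, 0, 0]]]}}

```text
time: 48.27
tool_pos: [0.5785, -0.0446, 0.1108]
tool_rot: [0.001, 0.654, 0.757, 0.001]
contact_force: [-10.8, 3.8, 29.8]
gripper_width: 0.15
grasp_force: 65.2
```

>>> {"name": "play_rows", "arguments": {"steps": [[[0, 0, -3, 0, 0, 0], [0, 0, -5, 0, 0, 0], [0, 0, -5, 0, 0, 0], [0, 0, -5, 0, 0, 0], [0, 0, -5, 0, 0, 0], [0, 0, -5, 0, 0, 0], [0, 0, -20, 0, 0, 0], [0, 0, -50, 0, 0, 0], [0, 0, -85, 0, 0, 0], [0, 0, -110, 0, 0, 0], [0, 0, -110, 0, 0, 0], [0, 0, -110, 0, 0, 0]]], "claw": 1}}

```text
time: 49.27
tool_pos: [0.5779, -0.0449, 0.2158]
tool_rot: [0.002, 0.654, 0.757, 0.001]
contact_force: [1.4, -0.4, -0.3]
gripper_width: 1.005
grasp_force: 0.0
```

```bash
cat > q.py <<'E'
from h import *
p,d,K,T=cam('top'); W=cloud(d,K,T); Z=W[...,2]
m=(Z>.125)&(Z<.16)&(W[...,0]>.5)&(W[...,0]<.63)&(W[...,1]>-.1)&(W[...,1]<.16)
n,l,st,ce=cv2.connectedComponentsWithStats(m.astype(np.uint8))
for i in range(1,n):
    if st[i,4]>8: q=W[l==i]; r=cv2.minAreaRect((q[:,:2]*1000).astype(np.float32)); print(st[i,4],np.round(r[0],1),np.round(r[1],1),round(r[2],1),'top z',np.nanmedian(q[:,2]).round(4))
E
python3 q.py; python3 -c "from h import *
go(.5085,-.3659,.22,np.radians(82.5))"
```

```text
shift mm [-307.9 -114.2   -6.3] turn deg [-1.000e-02 -0.000e+00 -7.416e+01]
```

>>> {"name": "play_rows", "arguments": {"steps": [[[-30, -11, 0, 0, 0, -7], [-60, -22, 0, 0, 0, -14], [-90, -33, 0, 0, 0, -21], [-120, -44, 0, 0, 0, -28], [-150, -55, 0, 0, 0, -35], [-180, -67, 0, 0, 0, -42], [-210, -78, 0, 0, 0, -49], [-240, -89, 0, 0, 0, -56], [-270, -100, 0, 0, 0, -63], [-300, -111, 0, 0, 0, -70], [-308, -114, 0, 0, 0, -74], [-308, -114, 0, 0, 0, -74]]]}}

```text
time: 50.32
tool_pos: [0.5069, -0.3675, 0.2107]
tool_rot: [-0.002, 0.068, 0.998, 0.001]
contact_force: [0.8, 0.8, 0.7]
gripper_width: 1.001
grasp_force: 0.0
```

>>> {"name": "play_rows", "arguments": {"steps": [[[0, 0, 30, 0, 0, 0], [0, 0, 55, 0, 0, 0], [0, 0, 55, 0, 0, 0], [0, 0, 55, 0, 0, 0], [0, 0, 55, 0, 0, 0], [0, 0, 55, 0, 0, 0]]]}}

```text
time: 50.82
tool_pos: [0.5098, -0.366, 0.1608]
tool_rot: [0.001, 0.067, 0.998, -0.001]
contact_force: [1.1, 0.1, 0.1]
gripper_width: 1.0
grasp_force: 0.0
```

```bash
python3 q.py; python3 w.py k3; python3 k.py k3; python3 -c "from h import *
go(.5085,-.3659,.0625,np.radians(82.5))"
```

```text
48 [578.3 -47.3] [13.8 29.1] 10.3 top z 0.1375
[ 0.50975871 -0.36631375  0.16092524]
0.078 [316.5 205.1] 848 (array([ 508.3, -366.6]), array([13.6, 29.8]), 82.6) [ 0.5072 -0.3663  0.086 ]
0.052 [317.9 192.7] 1398 (array([ 508.6, -366.4]), array([35.8, 44.2]), 81.6) [ 0.5047 -0.36    0.058 ]
shift mm [ 1.6  0.4 98.4] turn deg [-0.1   0.15 -0.15]
```

>>> {"name": "play_rows", "arguments": {"steps": [[[1.5, 0.2, 30, 0, 0, 0], [1.5, 0.2, 65, 0, 0, 0], [1.5, 0.2, 90, 0, 0, 0], [1.5, 0.2, 97, 0, 0, 0], [1.5, 0.2, 99, 0, 0, 0], [1.5, 0.2, 99, 0, 0, 0], [1.5, 0.2, 99, 0, 0, 0]]]}}

```text
time: 51.5
tool_pos: [0.5088, -0.3667, 0.0625]
tool_rot: [0.002, 0.067, 0.998, -0.001]
contact_force: [0.6, -0.5, -0.2]
gripper_width: 0.999
grasp_force: 0.0
```

>>> {"name": "play_rows", "arguments": {"steps": [[[0, 0, 0, 0, 0, 0], [0, 0, 0, 0, 0, 0], [0, 0, 0, 0, 0, 0], [0, 0, 0, 0, 0, 0], [0, 0, 0, 0, 0, 0], [0, 0, 0, 0, 0, 0], [0, 0, 0, 0, 0, 0], [0, 0, 0, 0, 0, 0], [0, 0, 0, 0, 0, 0]]], "claw": -1}}

```text
time: 52.25
tool_pos: [0.5074, -0.3655, 0.06]
tool_rot: [0.0, 0.067, 0.998, -0.0]
contact_force: [-0.7, 0.1, 1.1]
gripper_width: 0.152
grasp_force: 60.9
```

>>> {"name": "play_rows", "arguments": {"steps": [[[0, 0, -15, 0, 0, 0], [0, 0, -45, 0, 0, 0], [0, 0, -85, 0, 0, 0], [0, 0, -120, 0, 0, 0], [0, 0, -155, 0, 0, 0], [0, 0, -165, 0, 0, 0], [0, 0, -165, 0, 0, 0], [0, 0, -165, 0, 0, 0]]]}}

```text
time: 52.92
tool_pos: [0.5071, -0.3652, 0.2238]
tool_rot: [-0.0, 0.067, 0.998, 0.0]
contact_force: [-0.6, 0.4, -2.8]
gripper_width: 0.152
grasp_force: 60.6
```

>>> {"name": "play_rows", "arguments": {"steps": [[[1, 35, 0, 0, 0, 7], [2, 75, 0, 0, 0, 14], [4, 115, 0, 0, 0, 21], [5, 150, 0, 0, 0, 28], [6, 190, 0, 0, 0, 35], [7, 230, 0, 0, 0, 42], [8, 270, 0, 0, 0, 49], [10, 310, 0, 0, 0, 56], [11, 350, 0, 0, 0, 63], [12, 385, 0, 0, 0, 70], [13, 410, 0, 0, 0, 74], [14, 430, 0, 0, 0, 74]]]}}

```text
time: 53.92
tool_pos: [0.5486, 0.0656, 0.2203]
tool_rot: [-0.003, 0.654, 0.756, -0.002]
contact_force: [-0.3, -0.3, -0.9]
gripper_width: 0.154
grasp_force: 60.5
```

>>> {"name": "play_rows", "arguments": {"steps": [[[0, 0, 0, 0, 0, 0], [0, 0, 0, 0, 0, 0], [0, 0, 0, 0, 0, 0]]]}}

```text
time: 54.17
tool_pos: [0.5496, 0.0621, 0.222]
tool_rot: [-0.002, 0.654, 0.757, -0.002]
contact_force: [0.1, 0.9, -1.1]
gripper_width: 0.15
grasp_force: 60.6
```

```bash
python3 -c "from h import *
go(.5563,.1030,.181,np.radians(8.26))"
```

```text
shift mm [39.5 12.8 41. ] turn deg [-0.26 -0.01  0.09]
```

>>> {"name": "play_rows", "arguments": {"steps": [[[25, 8, 0, 0, 0, 0], [39.5, 12.8, 0, 0, 0, 0], [39.5, 12.8, 25, 0, 0, 0], [39.5, 12.8, 41, 0, 0, 0], [39.5, 12.8, 41, 0, 0, 0], [39.5, 12.8, 41, 0, 0, 0], [39.5, 12.8, 41, 0, 0, 0], [39.5, 12.8, 41, 0, 0, 0]]]}}

```text
time: 54.83
tool_pos: [0.5585, 0.1028, 0.1853]
tool_rot: [0.001, 0.654, 0.756, 0.001]
contact_force: [0.3, -0.4, -1.2]
gripper_width: 0.157
grasp_force: 60.6
```

```bash
python3 w.py p2; python3 e.py p2; python3 -c "
from h import *
go(.5563,.1030,.11,np.radians(8.26)); print(manip.state()['tool_pos'])
p=cv2.imread('pics/w_p2.png'); cv2.imwrite('pics/p2c.png',cv2.resize(p[120:300,220:420],None,fx=3,fy=3))"
```

```text
[0.55857177 0.10300025 0.18540804]
15 127 y -8.3 2.6 z 86.2 85.4
30 137 y -8.8 2.5 z 86.1 85.4
grip x [-15.1  14.2] y [-8.2  8.1]
2 x [ 4.9 21. ] y [-17.8   4.6  17.5]
30 x [ 8.7 17.3] y [-18.2   5.4  18.4]
shift mm [ 0.3 -2.4 75.4] turn deg [0.14 0.02 0.04] 
[0.55857177 0.10300025 0.18540804]
```

View pics/p2c.png

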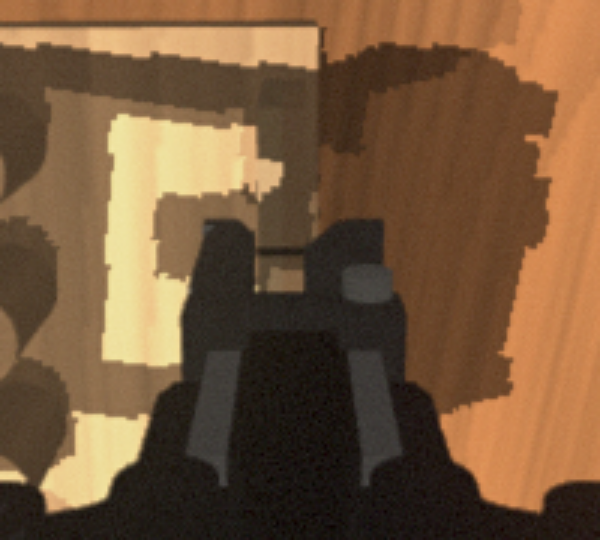

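>>> {"name": "play_rows", "arguments": {"steps": [[[0.8, -3, 5, 0, 0, 0], [0.8, -3, 10, 0, 0, 0], [0.8, -3, 18, 0, 0, 0], [0.8, -3, 24, 0, 0, 0], [0.8, -3, 29, 0, 0, 0], [0.8, -3, 33, 0, 0, 0], [0.8, -3, 37, 0, 0, 0], [0.8, -3, 41, 0, 0, 0], [0.8, -3, 44, 0, 0, 0], [0.8, -3, 44, 0, 0, 0]]]}}

```text
time: 55.72
tool_pos: [0.5562, 0.1039, 0.141]
tool_rot: [0.001, 0.654, 0.757, 0.002]
contact_force: [3.8, 0.6, 1.9]
gripper_width: 0.153
grasp_force: 61.3
```

>>> {"name": "play_rows", "arguments": {"steps": [[[0, 0, 4, 0, 0, 0], [0, 0, 8, 0, 0, 0], [0, 0, 12, 0, 0, 0], [0, 0, 16, 0, 0, 0], [0, 0, 20, 0, 0, 0], [0, 0, 24, 0, 0, 0], [0, 0, 28, 0, 0, 0], [0, 0, 32, 0, 0, 0], [0, 0, 34, 0, 0, 0], [0, 0, 34, 0, 0, 0]]]}}

```text
time: 56.55
tool_pos: [0.5563, 0.104, 0.1108]
tool_rot: [0.001, 0.654, 0.757, 0.001]
contact_force: [-4.3, -0.0, 20.0]
gripper_width: 0.154
grasp_force: 63.7
```

Seated at the same height as the first clamp. I'll press a little more, release, lift and clear.

>>> {"name": "play_rows", "arguments": {"steps": [[[0, 0, 2, 0, 0, 0], [0, 0, 2, 0, 0, 0], [0, 0, 2, 0, 0, 0]]]}}

```text
time: 56.8
tool_pos: [0.5564, 0.104, 0.1108]
tool_rot: [0.001, 0.654, 0.757, 0.001]
contact_force: [-8.7, -0.6, 29.5]
gripper_width: 0.153
grasp_force: 65.0
```

>>> {"name": "play_rows", "arguments": {"steps": [[[0, 0, -3, 0, 0, 0], [0, 0, -5, 0, 0, 0], [0, 0, -5, 0, 0, 0], [0, 0, -5, 0, 0, 0], [0, 0, -5, 0, 0, 0], [0, 0, -5, 0, 0, 0], [0, 0, -20, 0, 0, 0], [0, 0, -50, 0, 0, 0], [0, 0, -85, 0, 0, 0], [0, 0, -120, 0, 0, 0], [0, 0, -150, 0, 0, 0], [0, 0, -150, 0, 0, 0]]], "claw": 1}}

```text
time: 57.8
tool_pos: [0.5578, 0.104, 0.262]
tool_rot: [0.004, 0.654, 0.757, 0.004]
contact_force: [-0.0, -0.4, 0.5]
gripper_width: 1.0
grasp_force: 0.0
```

>>> {"name": "play_rows", "arguments": {"steps": [[[-40, 0, 0, 0, 0, 0], [-80, 0, 0, 0, 0, 0], [-120, 0, 0, 0, 0, 0], [-160, 0, 0, 0, 0, 0], [-200, 0, 0, 0, 0, 0], [-240, 0, 0, 0, 0, 0], [-280, 0, 0, 0, 0, 0], [-310, 0, 0, 0, 0, 0], [-330, 0, 0, 0, 0, 0], [-330, 0, 0, 0, 0, 0], [-330, 0, 0, 0, 0, 0], [-330, 0, 0, 0, 0, 0]]]}}

```text
time: 58.8
tool_pos: [0.6022, -0.222, 0.2528]
tool_rot: [-0.001, 0.654, 0.757, -0.0]
contact_force: [0.5, -0.4, 0.6]
gripper_width: 0.998
grasp_force: 0.0
```

```bash
python3 q.py; python3 t.py; python3 -c "
from h import *
p,*_=cam('scene'); cv2.imwrite('pics/fin.png',cv2.resize(p[130:300,270:480],None,fx=3,fy=3))"
```

```text
47 [578.2 -47.3] [13.9 28.7] 9.8 top z 0.137
48 [556.4 100.4] [13.8 29.6] 9.6 top z 0.1372
home dowel 63 [ 0.4956 -0.0762  0.0844]
home dowel 62 [ 0.4876 -0.0317  0.0835]
home dowel 63 [0.4821 0.0152 0.0837]
home dowel 63 [0.474  0.0596 0.0832]
home dowel 63 [0.4687 0.1062 0.0837]
```

View pics/fin.png

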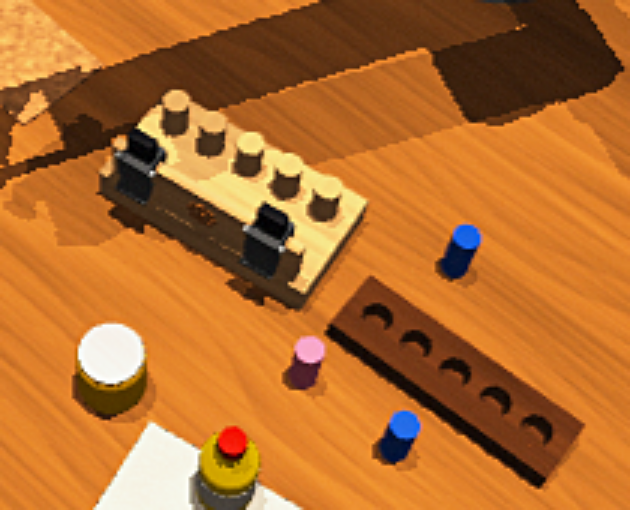

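The final view shows five dowels home in the block, both clamps squarely down on the board, and the rack empty.

```bash
python3 -c "
from plant import order
print(order.job_done())"
```

```text
the job is handed in; nothing more can be done
None
```

I pressed all five dowels home, seated both clamps on the pencil marks, and handed the job in at about 59 s; it returned no verdict, but the last camera check showed everything in place and nothing else disturbed.

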